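# Sort returned groceries into the packing trays

### The arm

A 7-joint arm with a two-finger parallel gripper is mounted at the origin on the work surface. World frame = base frame: x ahead of the robot, y to its left, z up, the work surface at z = 0. Lengths are in mm, angles in rad, forces in N, time in s.
With the tool pointing down it reaches from about 400 to 875 mm from the base axis. Payload 6.5 kg.
Tool frame: the origin (TCP) lies on the centre line of the jaws, within the pads' length; the fingertips stand 25 mm ahead of it and the grasp point (between the pads) lies 6 mm ahead of it; z points along the fingers, y is the line along which they close (so a half turn about z gives the same grasp; the last joint's range is limited). The gripper opens to 88 mm and grips with 3 to 60 N. Pads are 18 mm wide; open, the fingers measure 123 mm over their backs; the gripper's body (75 mm by 187 mm) begins 45 mm behind the grasp point.
Start: joints at [1.141, 0.536, -0.004, 1.538, 0.003, 1.067, -0.071], TCP at [231.283, -607.452, 229.016] pointing down, gripper open.
Joint ranges: [-2.7, 2.7], [-0.37, 2.16], [-1.27, 1.26], [0.24, 2.4], [-1.31, 4.45], [0.19, 1.91], [-2.76, 2.76]. Speed limits (rad/s): [2.39, 2.39, 3.14, 3.14, 3.14, 3.14, 3.14].

### API

Orientations are given as a unit quaternion [x, y, z, w].
In Python, from plant import status, capture, hand_in gives the robot as it stands. The module is installed in compiled form; this text tells all that it offers.
- The arm moves only by the tool servo_tool, never from a script. Its argument "motion" is a list of rows, each an object of numbers: "wx", "wy", "wz": the turn, a rotation vector about the tool's x, y, z in degrees; "dx", "dy", "dz": the shift along the tool's x, y, z in mm; "gripper": the closure, from 0 (fully open) to 1 (shut). In form: [{"wx": .., "wy": .., "wz": .., "dx": .., "dy": .., "dz": .., "gripper": ..}, ...]. A call has 1 to 12 rows; each row is the pose to reach, as a shift and turn from the pose commanded when the call began, along the tool's axes at that moment; what a row does not reach only later rows make up. A row lasts 1/10 s, in which the tool goes at most 50 mm and 8.59 degrees, less where a joint would pass 70% of its speed; a pose out of reach is approached as far as the arm can. A call with a gripper value outside its range is refused whole. The fingers move at their own pace and stop on an object; "force" is the grip in N (left out, the last holds). Time passes only in rows, so rows that repeat a pose let the fingers close. It gives the time, the measured TCP pose, the force, the opening and the grip force at its end, in the units of the state.
- status.observe(): the state, without advancing time (a new reading comes with each control period).
- capture(name): name is "side" or "top"; returns a dict with "img" (480x640x3 uint8, red, green, blue), "range_z" (480x640 float32, mm along the optical axis (not along the pixel's ray), 0 where there is no reading), "mtx" (3x3 intrinsics, pixels), "R" (3x3) and "t" (3): a world point X has camera coordinates R X + t. Camera axes: x right, y down, z forward; pixel columns grow to the right and rows downward; lengths in mm; the calibration is good to about 2 mm. A picture is of the moment at which its call begins.
- hand_in(): hands the job in; it is judged then, once.
The state is a dict: "time": time; "joint_pos": joint angles; "qd": joint speeds; "joint_efforts": joint torques, N m; "tool_pos": TCP position; "tool_rot": TCP orientation; "wrist_force": force on the tool from outside, world axes, zero at the start; "torque": the same for the moment, N m; "gripper_width": opening from 0.0 (shut) to 1.0 (fully open); "finger_force": force on a finger pad.
Only numpy, scipy, OpenCV 4.12 (cv2) and the standard library are available. Lean on these libraries where they do the work, as an engineer would, in place of code of your own. Each camera call takes 0.05 s, during which the arm holds its last target. There are 200 camera calls.

### The job

Sort the five loose groceries into the packing trays by the colour of their lids: the two yellow-capped oil bottles into the yellow tray, the two red-lidded tins into the red tray, one to a bay, and the green-lidded jar into the green tray. Each must stand upright on the tray's floor; set the glass bottles and jar down gently, do not drop them in. Leave the roll of tape and the blue knife where they lie.

Things in the scene. Friction and masses are not known exactly. Their poses are not given: they have to be found in the camera images.
- oil_1: Small glass cooking-oil bottle, amber with a paper label and a round yellow cap; stands loose and upright, about 0.24 kg. Body 54 mm across up to 85 mm high, tapering to a 26 mm neck at 108 mm; cap 30 mm across from 116 to 140 mm (the top). Round about its axis; it can be held by the cap. Origin: centre of the underside, z up. oil_2 is of the same kind; the two are interchangeable.
- oil_2: Small glass cooking-oil bottle, amber with a paper label and a round yellow cap; stands loose and upright, about 0.24 kg. Body 54 mm across up to 85 mm high, tapering to a 26 mm neck at 108 mm; cap 30 mm across from 116 to 140 mm (the top). Round about its axis; it can be held by the cap. Origin: centre of the underside, z up. oil_1 is of the same kind; the two are interchangeable.
- tin_1: Steel food tin, white with a red band and a red plastic lid; stands loose and upright, about 0.20 kg. 54 mm across, 85 mm high; the lid is 56 mm across and covers the top 12 mm. Round about its axis. Origin: centre of the underside, z up. tin_2 is of the same kind; the two are interchangeable.
- tin_2: Steel food tin, white with a red band and a red plastic lid; stands loose and upright, about 0.20 kg. 54 mm across, 85 mm high; the lid is 56 mm across and covers the top 12 mm. Round about its axis. Origin: centre of the underside, z up. tin_1 is of the same kind; the two are interchangeable.
- jar: Clear glass jar with a paper label, reddish filling and a green screw lid; stands loose and upright, about 0.24 kg. 56 mm across, 90 mm high; the lid is 58 mm across, from 71 to 90 mm high. Round about its axis. Origin: centre of the underside, z up.
- tray_yellow: Shallow carton tray, fixed; brown, yellow floor and rim band. Outside 90 mm (its x) by 185 mm (its y); walls 5 mm thick, 40 mm high; floor 4 mm thick. A 5 mm cross wall, 36 mm high, at y = 0 makes two bays, 80 (x) by 85 mm (y) inside, centred at x = 0, y = +45 and -45 mm; one item to a bay. Origin: centre of the underside; yaw up to 0.35 rad either way.
- tray_red: Shallow carton tray, fixed; brown, red floor and rim band. Outside 90 mm (its x) by 185 mm (its y); walls 5 mm thick, 40 mm high; floor 4 mm thick. A 5 mm cross wall, 36 mm high, at y = 0 makes two bays, 80 (x) by 85 mm (y) inside, centred at x = 0, y = +45 and -45 mm; one item to a bay. Origin: centre of the underside; yaw up to 0.35 rad either way.
- tray_green: Shallow carton tray, fixed; brown, green floor and rim band. Outside 90 mm (its x) by 95 mm (its y); walls 5 mm thick, 40 mm high; floor 4 mm thick. One bay, 80 (x) by 85 mm (y) inside, centred on the origin, for one item. Origin: centre of the underside; yaw up to 0.35 rad either way.
- tape: Bystander: roll of pale brown packing tape lying flat between the trays, loose, 90 mm across, 48 mm high, hollow. Origin: centre of the underside.
- knife: Bystander: closed blue utility knife lying flat between the trays, loose, about 150 mm long (along its x), 24 mm wide, 14 mm high. Origin: centre of the underside.

How it is judged (in metres and radians):
At the end, for the whole second after the job is handed in: Bottles in the yellow tray, tins in the red, one to a bay, jar in the green: each on the tray's floor, within 20 mm (tray x) and 22 mm (tray y) of its bay's middle, upright within 0.12 rad, at rest; tape and knife within 30 mm of where they began (x of oil_1 in the frame of tray_yellow between -0.02 and 0.02 m and z of oil_1 in the frame of tray_yellow between -0.002 and 0.009 m and angle between each of oil_1, oil_2, tin_1, tin_2, jar's own z axis and vertical below 0.12 rad and linear speed of each of oil_1, oil_2, tin_1, tin_2, jar below 0.02 m/s and angular speed of each of oil_1, oil_2, tin_1, tin_2, jar below 0.2 rad/s and (y of oil_1 in the frame of tray_yellow between -0.067 and -0.023 m or y of oil_1 in the frame of tray_yellow between 0.023 and 0.067 m) and x of oil_2 in the frame of tray_yellow between -0.02 and 0.02 m and z of oil_2 in the frame of tray_yellow between -0.002 and 0.009 m and (y of oil_2 in the frame of tray_yellow between -0.067 and -0.023 m or y of oil_2 in the frame of tray_yellow between 0.023 and 0.067 m) and x of tin_1 in the frame of tray_red between -0.02 and 0.02 m and z of tin_1 in the frame of tray_red between -0.002 and 0.009 m and (y of tin_1 in the frame of tray_red between -0.067 and -0.023 m or y of tin_1 in the frame of tray_red between 0.023 and 0.067 m) and x of tin_2 in the frame of tray_red between -0.02 and 0.02 m and z of tin_2 in the frame of tray_red between -0.002 and 0.009 m and (y of tin_2 in the frame of tray_red between -0.067 and -0.023 m or y of tin_2 in the frame of tray_red between 0.023 and 0.067 m) and x of jar in the frame of tray_green between -0.02 and 0.02 m and z of jar in the frame of tray_green between -0.002 and 0.009 m and y of jar in the frame of tray_green between -0.022 and 0.022 m and distance of each of tape, knife from where it was at the start of the episode below 0.03 m); the robot touches nothing.
It fails at once if a glass bottle or the jar is dropped or banged into a tray (contact force with a tray over 60 N) (contact force between any of oil_1, oil_2, jar and tray_yellow above 60 N or contact force between any of oil_1, oil_2, jar and tray_red above 60 N or contact force between any of oil_1, oil_2, jar and tray_green above 60 N).
It fails at once if the roll of tape or the knife is moved by more than 30 mm (distance of any of tape, knife from where it was at the start of the episode above 0.03 m).
It also fails if it takes over 141 s, if anything falls off the work surface, if the arm or the gripper's body presses on something with over 40 N, if the wrist force passes 120 N, or if a joint passes its speed limit or range.

## Working session

There is one attempt and no reset: what is moved stays moved. The work goes in short steps, Python scripts to look and compute and a tool call to move; the robot and the scene stay as the last step left them, time stands still between calls to the robot, and variables do not carry over. Pictures are saved under pics/ and viewed, at most 14 in all, crops included, and the job is handed in when it is done.

Besides the shell and the picture viewer there is one more tool, called after "Request:" by a JSON object that holds its "name" and its "arguments", one argument or row to a line. servo_tool: Moves the arm, as the interface text tells. Its arguments: {"type":"object","properties":{"motion":{"type":"array","items":{"type":"object","properties":{"wx":{"type":"number"},"wy":{"type":"number"},"wz":{"type":"number"},"dx":{"type":"number"},"dy":{"type":"number"},"dz":{"type":"number"},"gripper":{"type":"number"}}}},"force":{"type":"number"}},"required":["motion"]}

```bash
mkdir -p pics
cat > h.py <<'E'
import numpy as np, cv2
from plant import status, capture, hand_in
def snap(n, tag):
    c=capture(n); cv2.imwrite(f'pics/{tag}.png',c['img'][:,:,::-1]); np.savez(f'pics/{tag}.npz',**c); return c
def world(c,u,v,d):
    K=np.array(c['mtx']);p=np.stack([(u-K[0,2])/K[0,0]*d,(v-K[1,2])/K[1,1]*d,d],-1)
    return (p-np.array(c['t']))@np.array(c['R'])
def cast(c,u,v,z):
    K=np.array(c['mtx']);R=np.array(c['R']);t=np.array(c['t'])
    o=-R.T@t; r=R.T@np.array([(u-K[0,2])/K[0,0],(v-K[1,2])/K[1,1],1.])
    return o+r*(z-o[2])/r[2]
E
python3 - <<'E'
from h import *
for n in('top','side'):
    c=snap(n,n+'0'); print(n,-np.array(c['R']).T@c['t'],np.array(c['R'])[2],c['mtx'][0])
print(status.observe())
E
```

```text
top [ 4.19220552e+02 -2.81904942e-01  1.22488571e+03] [ 0.05792599  0.0060052  -0.99830282] [529.4578294    0.         315.23129988]
side [143.7344142  699.53984002 556.57948159] [ 0.37958429 -0.74768033 -0.54487603] [470.81095007   0.         313.51323466]
{'time': 0.1, 'joint_pos': array([ 1.14078812,  0.53709169, -0.00440999,  1.53870814,  0.00263737,
        1.06728686, -0.07120309]), 'qd': array([ 0.00133881, -0.00180186,  0.00073017, -0.0014909 ,  0.00102708,
       -0.00028252,  0.00111167]), 'joint_efforts': array([ 4.19316537e-03, -5.72079062e+01,  9.94692408e-01, -2.52228874e+01,
       -5.61719388e-02,  1.35000679e-02,  3.46492823e-05]), 'tool_pos': array([ 231.06637844, -606.97427031,  228.25195182]), 'tool_rot': array([ 9.83495145e-01,  1.80932985e-01, -2.11467541e-04, -7.13966944e-04]), 'wrist_force': array([-0.12421323, -0.58341627, -0.6366084 ]), 'torque': array([-0.01480745, -0.01662375,  0.04556003]), 'finger_force': 0.0, 'gripper_width': 0.9947793262895994}
```

View pics/top0.png

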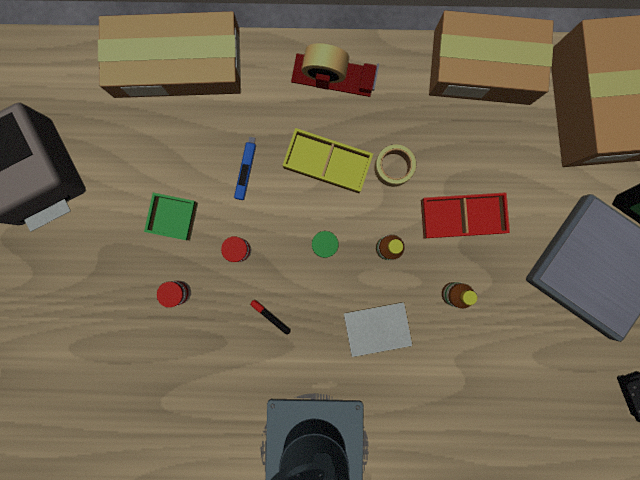

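View pics/side0.png

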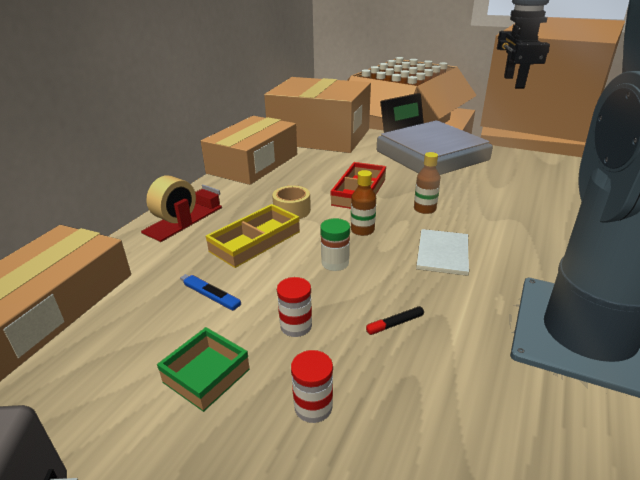

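The top view shows the red lids at (235,250) and (172,294), the green lid at (325,244), and the yellow caps at (396,247) and (469,298). The trays are green at (171,217), yellow at (328,160) and red at (465,215), with tape at (396,165) and the knife at (245,170). Next I'll measure all of these.

```bash
cat > meas.py <<'E'
from h import *
def masks(c):
    h=cv2.cvtColor(c['img'],cv2.COLOR_RGB2HSV)
    r=lambda a,b:cv2.inRange(h,a,b)
    return dict(red=r((0,170,80),(7,255,255))|r((173,170,80),(180,255,255)),yellow=r((24,150,90),(34,255,255)),
      green=r((45,120,60),(80,255,255)),blue=r((100,150,60),(125,255,255)),tan=r((15,30,120),(30,140,255)))
def run(c,verbose=1):
    H,W=c['range_z'].shape; u,v=np.meshgrid(np.arange(W),np.arange(H)); P=world(c,u,v,c['range_z'].astype(float))
    out=[]
    for k,m in masks(c).items():
        if k=='tan': continue
        n,l,s,ce=cv2.connectedComponentsWithStats(m)
        for i in range(1,n):
            if s[i,4]<60: continue
            p=P[l==i]; p=p[c['range_z'][l==i]>0]; zt=np.percentile(p[:,2],95)
            q=p[p[:,2]>zt-8]; (cx,cy),(w,hh),a=cv2.minAreaRect(q[:,:2].astype(np.float32)); cc,rr=cv2.minEnclosingCircle(q[:,:2].astype(np.float32))
            print(k,'px',ce[i].round(),s[i,4],'ztop %.1f rect c(%.1f,%.1f) %.1fx%.1f a%.1f circ (%.1f,%.1f) r%.1f mean (%.1f,%.1f)'%(zt,cx,cy,w,hh,a,*cc,rr,*q.mean(0)[:2]))
if __name__=='__main__':
    c=dict(np.load('pics/top0.npz')); run(c)
E
python3 meas.py
```

```text
red px [301.  72.] 319 ztop 12.6 rect c(870.2,36.5) 57.1x68.0 a81.0 circ (870.3,36.1) r42.4 mean (863.0,47.3)
red px [356.  79.] 817 ztop 40.9 rect c(845.8,-106.7) 26.2x57.7 a80.2 circ (845.1,-107.9) r30.6 mean (844.9,-106.7)
red px [464. 216.] 2897 ztop 42.3 rect c(531.1,-330.5) 90.7x185.4 a4.7 circ (531.6,-330.9) r101.7 mean (529.4,-328.0)
red px [234. 249.] 506 ztop 89.2 rect c(445.4,181.2) 51.8x52.6 a1.0 circ (446.0,181.8) r27.7 mean (445.6,181.3)
red px [169. 294.] 511 ztop 89.2 rect c(346.6,318.0) 53.0x51.6 a89.7 circ (345.8,317.4) r27.8 mean (346.5,317.6)
red px [257. 306.] 86 ztop 21.3 rect c(319.3,137.5) 29.5x14.5 a50.2 circ (320.7,136.4) r15.2 mean (318.8,137.2)
yellow px [328. 161.] 2816 ztop 42.2 rect c(652.6,-17.5) 184.8x90.8 a72.4 circ (652.7,-17.3) r100.5 mean (649.1,-16.4)
yellow px [395. 246.] 171 ztop 143.6 rect c(455.6,-158.6) 28.3x27.1 a36.1 circ (455.6,-158.8) r14.7 mean (455.9,-158.7)
yellow px [469. 297.] 160 ztop 143.4 rect c(353.5,-309.7) 27.8x26.4 a43.6 circ (354.0,-309.9) r14.4 mean (353.6,-309.6)
green px [171. 217.] 1498 ztop 43.3 rect c(518.0,336.1) 97.4x88.7 a79.6 circ (518.3,336.0) r63.5 mean (515.3,335.7)
green px [325. 244.] 527 ztop 93.9 rect c(460.1,-13.8) 53.6x53.7 a1.1 circ (459.5,-14.2) r28.0 mean (459.0,-14.0)
blue px [245. 170.] 411 ztop 18.2 rect c(628.1,172.9) 22.8x132.8 a79.1 circ (627.8,171.1) r66.4 mean (630.8,171.7)
```

Run:
```python
from meas import *
run(dict(np.load('pics/side0.npz')))
c=dict(np.load('pics/top0.npz'))
# ray cast onto known top heights (outer lid centre from red/green/yellow mask disc)
for n,u,v,z in(('tin',234,249,85),('tin',170,294,85),('jar',325,244,90),('oil',396,246.5,140),('oil',470,297.5,140),('tape',396,165,48)): print(n,cast(c,u,v,z).round(1))
u,v=np.meshgrid(np.arange(640),np.arange(480)); P=world(c,u,v,c['range_z'].astype(float)); print('table z',np.median(P[330:420,100:220,2]),np.median(P[230:280,270:300,2]),np.median(P[270:330,510:530,2]))
```

```text
red px [357. 179.] 540 ztop 42.6 rect c(522.4,-288.3) 110.0x285.2 a11.4 circ (510.8,-291.8) r147.4 mean (535.8,-332.8)
red px [203. 205.] 540 ztop 39.7 rect c(845.2,-105.2) 28.4x57.7 a79.1 circ (845.0,-105.3) r30.9 mean (842.0,-102.6)
red px [165. 226.] 582 ztop 68.6 rect c(828.9,-3.5) 30.4x14.9 a75.2 circ (832.0,-4.2) r15.3 mean (831.2,-0.6)
red px [294. 290.] 710 ztop 87.1 rect c(444.9,182.9) 55.1x53.9 a3.2 circ (445.1,181.8) r28.9 mean (443.3,185.2)
red px [295. 318.] 233 ztop 45.2 rect c(437.0,197.6) 51.3x19.7 a28.1 circ (441.3,189.7) r25.7 mean (434.5,200.1)
red px [376. 327.] 190 ztop 18.5 rect c(317.2,138.6) 32.9x15.5 a50.7 circ (317.7,138.2) r16.7 mean (316.9,139.5)
red px [312. 368.] 1226 ztop 87.0 rect c(345.2,318.6) 53.7x54.8 a6.8 circ (346.1,318.1) r28.2 mean (344.4,320.4)
red px [313. 402.] 303 ztop 45.6 rect c(337.4,333.5) 52.9x20.9 a27.5 circ (342.3,324.3) r26.4 mean (335.1,336.6)
yellow px [364. 173.] 85 ztop 142.1 rect c(455.5,-159.1) 28.3x30.6 a38.2 circ (456.6,-159.8) r16.7 mean (454.8,-157.3)
yellow px [252. 230.] 1019 ztop 42.5 rect c(651.3,-19.2) 189.0x93.2 a72.4 circ (650.0,-17.7) r102.7 mean (650.6,-11.7)
green px [406. 111.] 248 ztop 118.0 rect c(531.8,-714.2) 82.2x12.4 a58.6 circ (532.7,-714.7) r41.3 mean (534.9,-710.2)
green px [363. 217.] 63 ztop 49.0 rect c(449.6,-141.3) 50.3x18.6 a19.6 circ (452.8,-150.0) r25.1 mean (448.2,-139.1)
green px [335. 229.] 540 ztop 92.2 rect c(458.0,-13.1) 54.7x55.0 a9.4 circ (458.1,-12.6) r29.0 mean (457.0,-9.4)
green px [203. 364.] 2697 ztop 42.1 rect c(517.8,336.1) 97.0x92.4 a79.5 circ (518.1,336.4) r65.0 mean (515.0,340.5)
blue px [211. 293.] 543 ztop 16.1 rect c(627.6,173.9) 22.4x133.7 a78.6 circ (627.8,175.2) r67.0 mean (623.8,177.6)
tin [445.3 180.9  85. ]
tin [346.6 315.9  85. ]
jar [459.1 -14.8  90. ]
oil [ 454.5 -159.6  140. ]
oil [ 353.2 -310.8  140. ]
tape [ 640.2 -171.8   48. ]
table z 0.7262373319289523 0.6469519596543483 -0.08444543681815281
```

Request:
{"name": "servo_tool", "arguments": {
  "motion": [
    {"wz": -8, "dz": -5},
    {"wz": -16, "dz": -10},
    {"wz": -24, "dz": -15},
    {"wz": -32, "dz": -20},
    {"wz": -40, "dz": -20},
    {"wz": -48, "dz": -20},
    {"wz": -56, "dz": -20},
    {"wz": -64, "dz": -20},
    {"wz": -69.2, "dz": -20, "gripper": 0},
    {"wz": -69.2, "dz": -20}
  ],
  "force": 20
}}

```text
invalid input at $.motion[0]: expected keys wx, wy, wz, dx, dy, dz, gripper
```

Both cameras agree to within about 2 mm, and sizes and heights match the specification. First move: turn the tool so it closes along world x. After that dx = +y, dy = +x and dz = down.

Request:
{"name": "servo_tool", "arguments": {
  "motion": [
    {"wx": 0, "wy": 0, "wz": -8, "dx": 0, "dy": 0, "dz": -5, "gripper": 0},
    {"wx": 0, "wy": 0, "wz": -16, "dx": 0, "dy": 0, "dz": -10, "gripper": 0},
    {"wx": 0, "wy": 0, "wz": -24, "dx": 0, "dy": 0, "dz": -15, "gripper": 0},
    {"wx": 0, "wy": 0, "wz": -32, "dx": 0, "dy": 0, "dz": -20, "gripper": 0},
    {"wx": 0, "wy": 0, "wz": -40, "dx": 0, "dy": 0, "dz": -20, "gripper": 0},
    {"wx": 0, "wy": 0, "wz": -48, "dx": 0, "dy": 0, "dz": -20, "gripper": 0},
    {"wx": 0, "wy": 0, "wz": -56, "dx": 0, "dy": 0, "dz": -20, "gripper": 0},
    {"wx": 0, "wy": 0, "wz": -64, "dx": 0, "dy": 0, "dz": -20, "gripper": 0},
    {"wx": 0, "wy": 0, "wz": -69.2, "dx": 0, "dy": 0, "dz": -20, "gripper": 0},
    {"wx": 0, "wy": 0, "wz": -69.2, "dx": 0, "dy": 0, "dz": -20, "gripper": 0}
  ],
  "force": 20
}}

```text
time: 1.1
tool_pos: [231.0, -607.2, 248.5]
tool_rot: [0.707, 0.708, 0.0, -0.0]
wrist_force: [0.4, 0.5, -0.3]
gripper_width: 1.001
finger_force: 0.0
```

Request:
{"name": "servo_tool", "arguments": {
  "motion": [
    {"wx": 0, "wy": 0, "wz": 0, "dx": 20, "dy": 8, "dz": 0, "gripper": 0},
    {"wx": 0, "wy": 0, "wz": 0, "dx": 60, "dy": 25, "dz": 0, "gripper": 0},
    {"wx": 0, "wy": 0, "wz": 0, "dx": 100, "dy": 41, "dz": 10, "gripper": 0},
    {"wx": 0, "wy": 0, "wz": 0, "dx": 140, "dy": 58, "dz": 20, "gripper": 0},
    {"wx": 0, "wy": 0, "wz": 0, "dx": 180, "dy": 74, "dz": 30, "gripper": 0},
    {"wx": 0, "wy": 0, "wz": 0, "dx": 220, "dy": 90, "dz": 40, "gripper": 0},
    {"wx": 0, "wy": 0, "wz": 0, "dx": 255, "dy": 105, "dz": 50, "gripper": 0},
    {"wx": 0, "wy": 0, "wz": 0, "dx": 282, "dy": 116, "dz": 58, "gripper": 0},
    {"wx": 0, "wy": 0, "wz": 0, "dx": 297, "dy": 122.5, "dz": 58, "gripper": 0},
    {"wx": 0, "wy": 0, "wz": 0, "dx": 297, "dy": 122.5, "dz": 58, "gripper": 0},
    {"wx": 0, "wy": 0, "wz": 0, "dx": 297, "dy": 122.5, "dz": 58, "gripper": 0}
  ]
}}

```text
time: 2.2
tool_pos: [353.4, -311.1, 191.1]
tool_rot: [0.707, 0.707, -0.0, 0.0]
wrist_force: [0.5, -0.1, -0.5]
gripper_width: 1.002
finger_force: 0.0
```

Request:
{"name": "servo_tool", "arguments": {
  "motion": [
    {"wx": 0, "wy": 0, "wz": 0, "dx": 1, "dy": 0, "dz": 15, "gripper": 0},
    {"wx": 0, "wy": 0, "wz": 0, "dx": 1, "dy": 0, "dz": 35, "gripper": 0},
    {"wx": 0, "wy": 0, "wz": 0, "dx": 1, "dy": 0, "dz": 50, "gripper": 0},
    {"wx": 0, "wy": 0, "wz": 0, "dx": 1, "dy": 0, "dz": 55, "gripper": 0.3},
    {"wx": 0, "wy": 0, "wz": 0, "dx": 1, "dy": 0, "dz": 55, "gripper": 0.5},
    {"wx": 0, "wy": 0, "wz": 0, "dx": 1, "dy": 0, "dz": 55, "gripper": 1},
    {"wx": 0, "wy": 0, "wz": 0, "dx": 1, "dy": 0, "dz": 55, "gripper": 1},
    {"wx": 0, "wy": 0, "wz": 0, "dx": 1, "dy": 0, "dz": 55, "gripper": 1},
    {"wx": 0, "wy": 0, "wz": 0, "dx": 1, "dy": 0, "dz": 55, "gripper": 1},
    {"wx": 0, "wy": 0, "wz": 0, "dx": 1, "dy": 0, "dz": 55, "gripper": 1}
  ],
  "force": 20
}}

```text
time: 3.2
tool_pos: [353.6, -309.5, 136.2]
tool_rot: [0.707, 0.707, -0.0, 0.0]
wrist_force: [0.1, -0.9, -0.3]
gripper_width: 0.39
finger_force: 0.0
```

Request:
{"name": "servo_tool", "arguments": {
  "motion": [
    {"wx": 0, "wy": 0, "wz": 0, "dx": 0, "dy": 0, "dz": 0, "gripper": 1},
    {"wx": 0, "wy": 0, "wz": 0, "dx": 0, "dy": 0, "dz": 0, "gripper": 1},
    {"wx": 0, "wy": 0, "wz": 0, "dx": 0, "dy": 0, "dz": 0, "gripper": 1},
    {"wx": 0, "wy": 0, "wz": 0, "dx": 0, "dy": 0, "dz": 0, "gripper": 1},
    {"wx": 0, "wy": 0, "wz": 0, "dx": 0, "dy": 0, "dz": -3, "gripper": 1},
    {"wx": 0, "wy": 0, "wz": 0, "dx": 0, "dy": 0, "dz": -10, "gripper": 1},
    {"wx": 0, "wy": 0, "wz": 0, "dx": 0, "dy": 0, "dz": -20, "gripper": 1},
    {"wx": 0, "wy": 0, "wz": 0, "dx": 0, "dy": 0, "dz": -30, "gripper": 1},
    {"wx": 0, "wy": 0, "wz": 0, "dx": 0, "dy": 0, "dz": -40, "gripper": 1},
    {"wx": 0, "wy": 0, "wz": 0, "dx": 0, "dy": 0, "dz": -40, "gripper": 1}
  ]
}}

```text
time: 4.2
tool_pos: [354.4, -310.1, 177.8]
tool_rot: [0.707, 0.707, 0.0, 0.002]
wrist_force: [0.4, -0.2, 0.1]
gripper_width: 0.005
finger_force: 0.0
```

Run:
```python
from meas import *
c=snap('side','side1'); cv2.imwrite('pics/s1c.png',cv2.resize(c['img'][80:260,330:530,::-1],(800,720))[:600]); run(c)
run(snap('top','top1'))
print(status.observe()['gripper_width'])
```

```text
red px [357. 179.] 539 ztop 42.8 rect c(522.0,-287.2) 109.9x283.5 a11.4 circ (512.2,-291.8) r145.5 mean (536.2,-332.3)
red px [203. 205.] 547 ztop 39.7 rect c(845.2,-106.8) 29.8x59.6 a80.1 circ (845.6,-104.4) r30.9 mean (842.3,-102.8)
red px [165. 226.] 587 ztop 68.0 rect c(831.3,-3.0) 31.1x14.1 a81.1 circ (831.6,-2.7) r16.0 mean (831.5,-0.3)
red px [294. 290.] 710 ztop 87.2 rect c(445.2,182.4) 53.9x54.3 a76.2 circ (445.1,182.2) r28.1 mean (443.4,185.1)
red px [295. 318.] 232 ztop 45.0 rect c(437.3,198.1) 51.5x19.4 a25.4 circ (441.4,189.6) r25.7 mean (434.2,199.8)
red px [376. 327.] 190 ztop 18.4 rect c(317.7,138.0) 32.3x14.5 a54.2 circ (318.5,137.2) r16.4 mean (317.1,139.7)
red px [312. 368.] 1227 ztop 87.0 rect c(345.7,317.9) 54.7x55.1 a15.1 circ (345.9,317.8) r28.4 mean (344.3,320.5)
red px [313. 403.] 301 ztop 45.1 rect c(338.5,334.4) 51.5x18.7 a23.9 circ (342.3,325.9) r25.7 mean (335.1,336.4)
yellow px [364. 173.] 86 ztop 142.3 rect c(455.3,-159.6) 27.2x32.8 a21.8 circ (457.3,-159.3) r17.6 mean (454.8,-157.0)
yellow px [252. 230.] 1016 ztop 42.5 rect c(651.1,-18.3) 189.9x94.5 a7
[... 1334 characters left out ...]
39 ztop 42.4 rect c(652.0,-17.6) 184.1x91.2 a72.4 circ (651.7,-18.1) r101.2 mean (649.2,-15.8)
yellow px [395. 246.] 172 ztop 143.2 rect c(455.5,-158.6) 28.3x27.6 a34.4 circ (455.6,-159.0) r14.6 mean (455.8,-158.5)
yellow px [466. 298.] 88 ztop 142.9 rect c(352.3,-303.6) 27.3x13.6 a14.0 circ (353.1,-306.8) r13.7 mean (352.4,-303.8)
green px [171. 217.] 1498 ztop 43.0 rect c(518.1,336.2) 97.7x88.8 a79.6 circ (518.1,336.0) r63.5 mean (515.5,335.1)
green px [325. 244.] 527 ztop 94.0 rect c(459.1,-13.8) 53.1x53.2 a45.5 circ (459.4,-13.8) r27.8 mean (459.4,-13.9)
blue px [245. 170.] 412 ztop 18.6 rect c(627.8,172.8) 22.3x133.0 a79.2 circ (627.3,169.9) r66.5 mean (630.8,171.7)
0.007952454149008695
```

View pics/s1c.png

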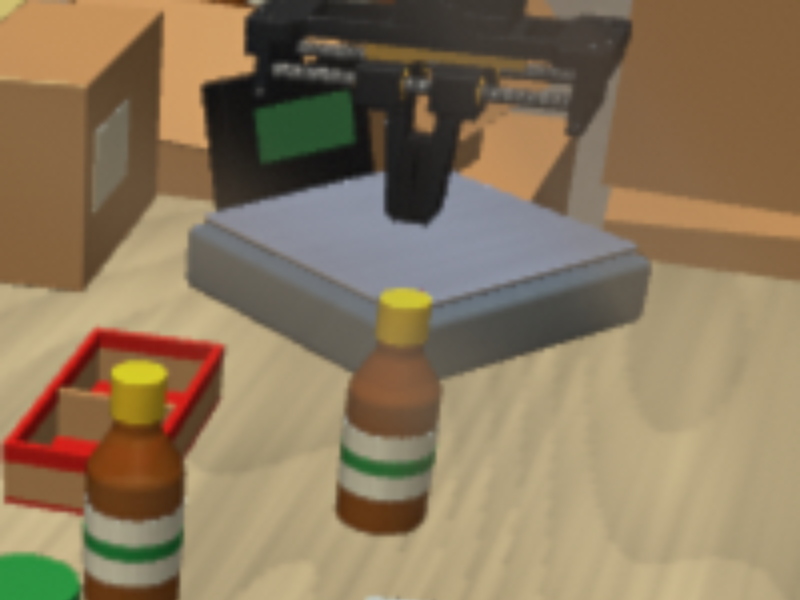

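The crop shows the bottle still upright and the shut fingers well above and behind it (tip near original pixel (434,134)). Next I'll compare the real tip position with the reported one.

Run:
```python
from h import *
c=dict(np.load('pics/side1.npz'))
for X in([354.4,-310.1,177.8-25],[353.6,-309.6,140],[354.4,-310.1,177.8]):
    q=c['R']@np.array(X)+c['t']; p=c['mtx']@q/q[2]; print(X,p[:2].round(1))
for u,v in((434,133),(434,128),(434,120),(430,125),(438,125)):
    d=float(c['range_z'][v,u]); print(u,v,d,world(c,u,v,d).round(1))
t=dict(np.load('pics/top1.npz'))
u,v=np.meshgrid(np.arange(640),np.arange(480)); P=world(t,u,v,t['range_z'].astype(float))
i=t['img'].astype(int).sum(2); m=(P[...,2]>150)&(u>420)&(u<560)&(v>230)&(v<360)
p=P[m];print(len(p),p.min(0).round(),p.max(0).round(),np.median(p,0).round())
for v in range(270,345,5): print(v,[int(P[v,u,2]) for u in range(440,540,5)])
```

```text
[354.4, -310.1, 152.8] [431.  149.2]
[353.6, -309.6, 140] [430.7 154.7]
[354.4, -310.1, 177.8] [432.3 138.5]
434 133 1024.5894775390625 [ 350.3 -301.5  193.8]
434 128 1015.7650756835938 [ 350.9 -298.3  205.9]
434 120 1020.7879638671875 [ 355.8 -311.9  218.7]
430 125 1020.2445068359375 [ 361.1 -302.1  210. ]
438 125 1010.075927734375 [ 343.5 -299.7  213.1]
7925 [ 260. -343.  190.] [ 448.   -0. 1225.] [ 357. -275.  520.]
270 [-2, -2, 0, -2, 1, 1, -2, 270, 290, -2, 0, 2, 269, 293, 1, 1, 0, 0, 3, 33]
275 [-8, 0, -2, 1, 0, 0, 1, 269, 292, 0, 2, -1, 285, 293, -2, 2, 0, 491, 1224, 525]
280 [0, 0, -4, 1, 0, 2, -3, 267, 289, -2, 1, -1, 284, 292, 427, -1, 485, 509, 523, 535]
285 [-4, 12, 50, 77, 88, 90, 263, 272, 289, 273, 275, 347, 382, 387, 430, 437, 496, 515, 533, 543]
290 [0, 33, 71, 96, 99, 122, 266, 275, 288, 291, 351, 384, 401, 423, 438, 489, 509, 523, 539, 547]
295 [4, 41, 81, 99, 116, 136, 268, 275, 289, 349, 375, 395, 418, 435, 476, 499, 515, 533, 544, 555]
300 [-3, 24, 69, 93, 109, 139, 139, 267, 287, 348, 388, 403, 425, 448, 491, 508, 522, 539, 551, 563]
305 [-2, 0, 2, 81, 98, 95, 86, 267, 289, 368, 389, 411, 433, 478, 499, 515, 532, 544, 555, 567]
310 [-3, -3, 1, -2, 2, -2, 265, 276, 287, 349, 388, 410, 435, 492, 506, 523, 537, 551, 560, 574]
315 [4, 3, -2, -1, 0, 0, 268, 273, 290, 351, 386, 403, 430, 496, 516, 527, 545, 551, 567, 582]
320 [4, 3, 0, -5, -4, 3, 1, 267, 290, 342, 374, 394, 426, 509, 523, 536, 547, 558, 575, 583]
325 [2, 6, 2, 2, 0, 0, -2, 267, 289, 341, 340, 375, 405, 509, 528, 538, 552, 568, 581, 587]
330 [-1, 0, -2, 0, 0, 4, 0, 268, 286, 292, 0, -2, 267, 516, 531, 546, 560, 574, 584, 585]
335 [1, -1, 0, 0, 1, 0, 4, 267, 287, -1, -1, 7, 507, 523, 536, 554, 567, 580, 584, 586]
340 [2, 3, 1224, -6, 0, 1, 0, 285, 294, 290, 293, 290, 515, 529, 545, 560, 574, 582, 585, 590]
```

View pics/top1.png

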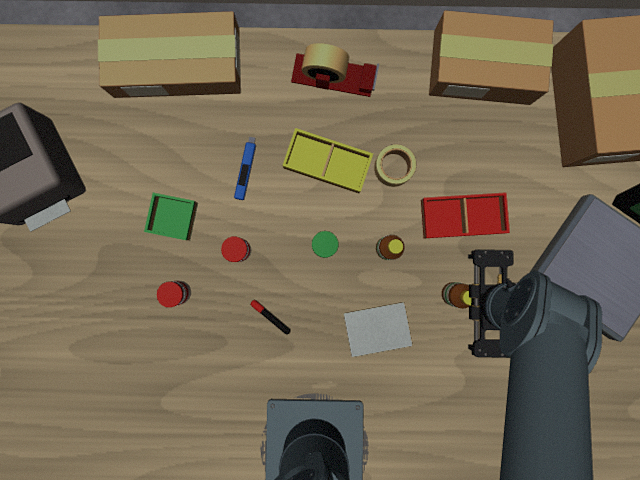

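The top view shows the gripper over the bottle in x and y, with the cap at (466,298). But the side depth puts the fingertips about 35 mm higher than the interface text implies. I'll open the gripper and measure the tips precisely.

Request:
{"name": "servo_tool", "arguments": {
  "motion": [
    {"wx": 0, "wy": 0, "wz": 0, "dx": 0, "dy": 0, "dz": 0, "gripper": 0},
    {"wx": 0, "wy": 0, "wz": 0, "dx": 0, "dy": 0, "dz": 0, "gripper": 0},
    {"wx": 0, "wy": 0, "wz": 0, "dx": 0, "dy": 0, "dz": 0, "gripper": 0},
    {"wx": 0, "wy": 0, "wz": 0, "dx": 0, "dy": 0, "dz": 0, "gripper": 0},
    {"wx": 0, "wy": 0, "wz": 0, "dx": 0, "dy": 0, "dz": 0, "gripper": 0},
    {"wx": 0, "wy": 0, "wz": 0, "dx": 0, "dy": 0, "dz": 0, "gripper": 0},
    {"wx": 0, "wy": 0, "wz": 0, "dx": 0, "dy": 0, "dz": 0, "gripper": 0}
  ]
}}

```text
time: 5.0
tool_pos: [353.5, -309.3, 176.0]
tool_rot: [0.707, 0.707, -0.0, -0.0]
wrist_force: [0.5, -0.3, -0.4]
gripper_width: 0.616
finger_force: 0.0
```

```bash
cat > tips.py <<'E'
from h import *
def tips(c,s,zmin=60,w=70):
    # dark gripper pixels within w mm of the reported TCP in x and y
    u,v=np.meshgrid(np.arange(640),np.arange(480)); P=world(c,u,v,c['range_z'].astype(float)); x,y,z=s['tool_pos']
    m=(abs(P[...,0]-x)<w)&(abs(P[...,1]-y)<25)&(P[...,2]>zmin)&(P[...,2]<z+40)&(c['img'].max(2)<70)&(c['range_z']>0)
    for name,mm in(('low x',m&(P[...,0]<x)),('high x',m&(P[...,0]>=x))):
        p=P[mm]; 
        if len(p)<5: print(name,'none'); continue
        print(name,len(p),'z pct 1,5: ',np.percentile(p[:,2],[1,5]).round(1),'x',np.percentile(p[:,0],[3,97]).round(1),'y',np.percentile(p[:,1],[3,97]).round(1),'vmax',v[mm].max())
E
python3 - <<'E'
from tips import *
s=status.observe(); print(s['tool_pos'],s['gripper_width'],s['joint_pos'].round(3))
tips(dict(np.load('pics/side1.npz')),s); c=snap('side','side2'); tips(c,s)
cv2.imwrite('pics/s2c.png',cv2.resize(c['img'][60:220,330:530,::-1],(750,600)))
E
```

```text
[ 353.51745257 -309.30607784  175.96753052] 0.615652877108956 [ 0.953  0.335 -0.391  2.031  0.174  0.807  0.461]
low x 86 z pct 1,5:  [189.2 190.7] x [339.4 353. ] y [-311.6 -296.1] vmax 135
high x 83 z pct 1,5:  [190.  191.2] x [354.9 368.2] y [-307.1 -296.8] vmax 134
low x 91 z pct 1,5:  [187.  189.6] x [311.5 325. ] y [-310.3 -295.3] vmax 138
high x 95 z pct 1,5:  [188.3 189.5] x [380.6 394.9] y [-314.7 -296.2] vmax 134
```

View pics/s2c.png

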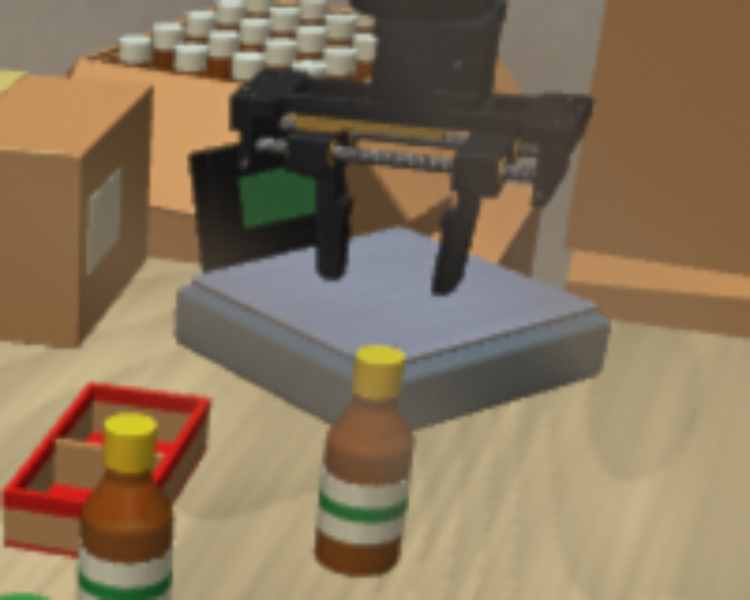

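The crop shows the open fingers above the scale with tips near (435,138) in the original frame, both at z of about 188 while the TCP reads 176. So the tips sit about 12 mm above the reported TCP, not 25 mm below it. I'll check whether that offset is constant using the start picture.

Run:
```python
from h import *
c=dict(np.load('pics/side0.npz'))
u,v=np.meshgrid(np.arange(640),np.arange(480)); P=world(c,u,v,c['range_z'].astype(float))
m=(v<95)&(u>490)&(u<560)&(c['img'].max(2)<70)&(c['range_z']>0)&(P[...,1]>-700)&(P[...,2]<300)
for a,b in((490,517),(517,560)):
    p=P[m&(u>=a)&(u<b)]; q=p[p[:,2]<np.percentile(p[:,2],1)+12]; print(len(p),np.percentile(p[:,2],[1,5,20]).round(1),q.mean(0).round(1))
```

```text
204 [238.8 240.9 247.6] [ 244.2 -631.   244.7]
244 [239.7 243.7 254.2] [ 210.1 -554.   245.7]
```

The offset is constant, with tips at TCP + 11.5 and the grasp point at about TCP + 30.5. The cap grasp therefore goes to TCP z of about 100.

Request:
{"name": "servo_tool", "arguments": {
  "motion": [
    {"wx": 0, "wy": 0, "wz": 0, "dx": -2, "dy": 0, "dz": 10, "gripper": 0.2},
    {"wx": 0, "wy": 0, "wz": 0, "dx": -2, "dy": 0, "dz": 30, "gripper": 0.2},
    {"wx": 0, "wy": 0, "wz": 0, "dx": -2, "dy": 0, "dz": 50, "gripper": 0.2},
    {"wx": 0, "wy": 0, "wz": 0, "dx": -2, "dy": 0, "dz": 66, "gripper": 0.2},
    {"wx": 0, "wy": 0, "wz": 0, "dx": -2, "dy": 0, "dz": 76, "gripper": 0.2},
    {"wx": 0, "wy": 0, "wz": 0, "dx": -2, "dy": 0, "dz": 76, "gripper": 0.6},
    {"wx": 0, "wy": 0, "wz": 0, "dx": -2, "dy": 0, "dz": 76, "gripper": 1},
    {"wx": 0, "wy": 0, "wz": 0, "dx": -2, "dy": 0, "dz": 76, "gripper": 1},
    {"wx": 0, "wy": 0, "wz": 0, "dx": -2, "dy": 0, "dz": 76, "gripper": 1},
    {"wx": 0, "wy": 0, "wz": 0, "dx": -2, "dy": 0, "dz": 76, "gripper": 1},
    {"wx": 0, "wy": 0, "wz": 0, "dx": -2, "dy": 0, "dz": 76, "gripper": 1},
    {"wx": 0, "wy": 0, "wz": 0, "dx": -2, "dy": 0, "dz": 76, "gripper": 1}
  ],
  "force": 20
}}

```text
time: 6.25
tool_pos: [353.7, -311.6, 100.4]
tool_rot: [0.707, 0.707, -0.0, 0.0]
wrist_force: [-1.1, 0.1, 3.6]
gripper_width: 0.331
finger_force: 20.0
```

Request:
{"name": "servo_tool", "arguments": {
  "motion": [
    {"wx": 0, "wy": 0, "wz": 0, "dx": 0, "dy": 0, "dz": -3, "gripper": 1},
    {"wx": 0, "wy": 0, "wz": 0, "dx": 0, "dy": 0, "dz": -12, "gripper": 1},
    {"wx": 0, "wy": 0, "wz": 0, "dx": 0, "dy": 0, "dz": -27, "gripper": 1},
    {"wx": 0, "wy": 0, "wz": 0, "dx": 0, "dy": 0, "dz": -47, "gripper": 1},
    {"wx": 0, "wy": 0, "wz": 0, "dx": 0, "dy": 0, "dz": -70, "gripper": 1},
    {"wx": 0, "wy": 0, "wz": 0, "dx": 0, "dy": 0, "dz": -95, "gripper": 1},
    {"wx": 0, "wy": 0, "wz": 0, "dx": 0, "dy": 0, "dz": -120, "gripper": 1},
    {"wx": 0, "wy": 0, "wz": 0, "dx": 0, "dy": 0, "dz": -140, "gripper": 1},
    {"wx": 0, "wy": 0, "wz": 0, "dx": 0, "dy": 0, "dz": -155, "gripper": 1},
    {"wx": 0, "wy": 0, "wz": 0, "dx": 0, "dy": 0, "dz": -165, "gripper": 1},
    {"wx": 0, "wy": 0, "wz": 0, "dx": 0, "dy": 0, "dz": -165, "gripper": 1}
  ]
}}

```text
time: 7.35
tool_pos: [354.0, -311.7, 266.3]
tool_rot: [0.707, 0.707, 0.0, 0.001]
wrist_force: [-0.3, 1.1, -1.9]
gripper_width: 0.331
finger_force: 20.0
```

Request:
{"name": "servo_tool", "arguments": {
  "motion": [
    {"wx": 0, "wy": 0, "wz": 0, "dx": 8, "dy": 7, "dz": 0, "gripper": 1},
    {"wx": 0, "wy": 0, "wz": 0, "dx": 25, "dy": 23, "dz": 0, "gripper": 1},
    {"wx": 0, "wy": 0, "wz": 0, "dx": 52, "dy": 48, "dz": 0, "gripper": 1},
    {"wx": 0, "wy": 0, "wz": 0, "dx": 85, "dy": 79, "dz": 0, "gripper": 1},
    {"wx": 0, "wy": 0, "wz": 0, "dx": 120, "dy": 112, "dz": 0, "gripper": 1},
    {"wx": 0, "wy": 0, "wz": 0, "dx": 156, "dy": 145, "dz": 0, "gripper": 1},
    {"wx": 0, "wy": 0, "wz": 0, "dx": 192, "dy": 179, "dz": 0, "gripper": 1},
    {"wx": 0, "wy": 0, "wz": 0, "dx": 228, "dy": 212, "dz": 0, "gripper": 1},
    {"wx": 0, "wy": 0, "wz": 0, "dx": 262, "dy": 244, "dz": 0, "gripper": 1},
    {"wx": 0, "wy": 0, "wz": 0, "dx": 293, "dy": 273, "dz": 0, "gripper": 1},
    {"wx": 0, "wy": 0, "wz": 0, "dx": 318, "dy": 296, "dz": 0, "gripper": 1},
    {"wx": 0, "wy": 0, "wz": 0, "dx": 335, "dy": 312, "dz": 0, "gripper": 1}
  ]
}}

```text
time: 8.55
tool_pos: [665.6, 28.3, 263.1]
tool_rot: [0.706, 0.709, -0.0, -0.002]
wrist_force: [0.4, -0.8, -2.1]
gripper_width: 0.33
finger_force: 20.0
```

Request:
{"name": "servo_tool", "arguments": {
  "motion": [
    {"wx": 0, "wy": 0, "wz": 0, "dx": 0, "dy": 0, "dz": 0, "gripper": 1},
    {"wx": 0, "wy": 0, "wz": 0, "dx": 0, "dy": 0, "dz": 5, "gripper": 1},
    {"wx": 0, "wy": 0, "wz": 0, "dx": 0, "dy": 0, "dz": 20, "gripper": 1},
    {"wx": 0, "wy": 0, "wz": 0, "dx": 0, "dy": 0, "dz": 40, "gripper": 1},
    {"wx": 0, "wy": 0, "wz": 0, "dx": 0, "dy": 0, "dz": 60, "gripper": 1},
    {"wx": 0, "wy": 0, "wz": 0, "dx": 0, "dy": 0, "dz": 80, "gripper": 1},
    {"wx": 0, "wy": 0, "wz": 0, "dx": 0, "dy": 0, "dz": 92, "gripper": 1},
    {"wx": 0, "wy": 0, "wz": 0, "dx": 0, "dy": 0, "dz": 95, "gripper": 1},
    {"wx": 0, "wy": 0, "wz": 0, "dx": 0, "dy": 0, "dz": 95, "gripper": 1},
    {"wx": 0, "wy": 0, "wz": 0, "dx": 0, "dy": 0, "dz": 95, "gripper": 1}
  ]
}}

```text
time: 9.55
tool_pos: [665.8, 23.9, 170.9]
tool_rot: [0.707, 0.707, 0.001, 0.0]
wrist_force: [-0.2, -0.6, -2.7]
gripper_width: 0.333
finger_force: 20.0
```

Run:
```python
from meas import *
s=status.observe(); print(s['tool_pos'],s['wrist_force'],s['gripper_width'])
c=snap('side','side3'); cv2.imwrite('pics/s3c.png',cv2.resize(c['img'][100:280,180:380,::-1],(660,594)))
```

```text
[665.8186434   23.90886013 170.89239418] [-0.19133376 -0.61030321 -2.73298247] 0.3333958196788155
```

View pics/s3c.png

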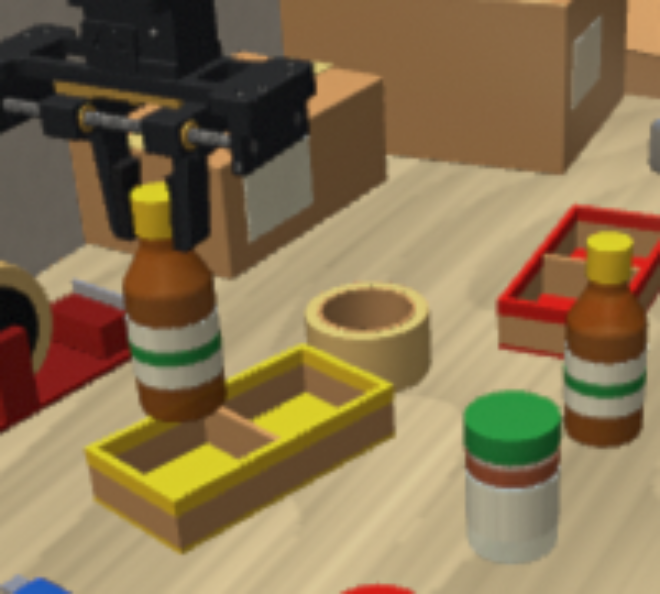

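The crop shows the bottle hanging upright above the +y bay, with no other contact. I'll lower it to just short of the floor.

Request:
{"name": "servo_tool", "arguments": {
  "motion": [
    {"wx": 0, "wy": 0, "wz": 0, "dx": 0, "dy": 0, "dz": 12, "gripper": 1},
    {"wx": 0, "wy": 0, "wz": 0, "dx": 0, "dy": 0, "dz": 28, "gripper": 1},
    {"wx": 0, "wy": 0, "wz": 0, "dx": 0, "dy": 0, "dz": 42, "gripper": 1},
    {"wx": 0, "wy": 0, "wz": 0, "dx": 0, "dy": 0, "dz": 52, "gripper": 1},
    {"wx": 0, "wy": 0, "wz": 0, "dx": 0, "dy": 0, "dz": 58, "gripper": 1},
    {"wx": 0, "wy": 0, "wz": 0, "dx": 0, "dy": 0, "dz": 61, "gripper": 1},
    {"wx": 0, "wy": 0, "wz": 0, "dx": 0, "dy": 0, "dz": 63, "gripper": 1},
    {"wx": 0, "wy": 0, "wz": 0, "dx": 0, "dy": 0, "dz": 64, "gripper": 1},
    {"wx": 0, "wy": 0, "wz": 0, "dx": 0, "dy": 0, "dz": 65, "gripper": 1},
    {"wx": 0, "wy": 0, "wz": 0, "dx": 0, "dy": 0, "dz": 66, "gripper": 1},
    {"wx": 0, "wy": 0, "wz": 0, "dx": 0, "dy": 0, "dz": 66, "gripper": 1}
  ]
}}

```text
time: 10.7
tool_pos: [665.6, 24.0, 104.5]
tool_rot: [0.707, 0.707, 0.0, 0.0]
wrist_force: [-0.2, -1.3, 0.6]
gripper_width: 0.33
finger_force: 20.0
```

Request:
{"name": "servo_tool", "arguments": {
  "motion": [
    {"wx": 0, "wy": 0, "wz": 0, "dx": 0, "dy": 0, "dz": 0.5, "gripper": 1},
    {"wx": 0, "wy": 0, "wz": 0, "dx": 0, "dy": 0, "dz": 0.5, "gripper": 1}
  ]
}}

```text
time: 10.9
tool_pos: [665.8, 24.0, 104.5]
tool_rot: [0.707, 0.707, 0.0, 0.0]
wrist_force: [-0.7, -0.1, 5.0]
gripper_width: 0.33
finger_force: 20.0
```

Request:
{"name": "servo_tool", "arguments": {
  "motion": [
    {"wx": 0, "wy": 0, "wz": 0, "dx": 0, "dy": 0, "dz": 0, "gripper": 0.5},
    {"wx": 0, "wy": 0, "wz": 0, "dx": 0, "dy": 0, "dz": 0, "gripper": 0.3},
    {"wx": 0, "wy": 0, "wz": 0, "dx": 0, "dy": 0, "dz": 0, "gripper": 0.3},
    {"wx": 0, "wy": 0, "wz": 0, "dx": 0, "dy": 0, "dz": 0, "gripper": 0.3},
    {"wx": 0, "wy": 0, "wz": 0, "dx": 0, "dy": 0, "dz": -5, "gripper": 0.3},
    {"wx": 0, "wy": 0, "wz": 0, "dx": 0, "dy": 0, "dz": -20, "gripper": 0.3},
    {"wx": 0, "wy": 0, "wz": 0, "dx": 0, "dy": 0, "dz": -45, "gripper": 0.3},
    {"wx": 0, "wy": 0, "wz": 0, "dx": 0, "dy": 0, "dz": -65, "gripper": 0.3},
    {"wx": 0, "wy": 0, "wz": 0, "dx": 0, "dy": 0, "dz": -75, "gripper": 0.3},
    {"wx": 0, "wy": 0, "wz": 0, "dx": 0, "dy": 0, "dz": -75, "gripper": 0.3}
  ]
}}

```text
time: 11.9
tool_pos: [666.5, 24.1, 180.8]
tool_rot: [0.707, 0.707, 0.001, 0.001]
wrist_force: [-0.1, -0.6, 0.3]
gripper_width: 0.698
finger_force: 0.0
```

Request:
{"name": "servo_tool", "arguments": {
  "motion": [
    {"wx": 0, "wy": 0, "wz": 0, "dx": -10, "dy": -12, "dz": 0, "gripper": 0.2},
    {"wx": 0, "wy": 0, "wz": 0, "dx": -32, "dy": -36, "dz": 0, "gripper": 0.2},
    {"wx": 0, "wy": 0, "wz": 0, "dx": -62, "dy": -70, "dz": 0, "gripper": 0.2},
    {"wx": 0, "wy": 0, "wz": 0, "dx": -92, "dy": -105, "dz": 0, "gripper": 0.2},
    {"wx": 0, "wy": 0, "wz": 0, "dx": -122, "dy": -139, "dz": 0, "gripper": 0.2},
    {"wx": 0, "wy": 0, "wz": 0, "dx": -152, "dy": -173, "dz": 0, "gripper": 0.2},
    {"wx": 0, "wy": 0, "wz": 0, "dx": -174, "dy": -198, "dz": 0, "gripper": 0.2},
    {"wx": 0, "wy": 0, "wz": 0, "dx": -184.5, "dy": -210, "dz": 0, "gripper": 0.2},
    {"wx": 0, "wy": 0, "wz": 0, "dx": -184.5, "dy": -210, "dz": 0, "gripper": 0.2},
    {"wx": 0, "wy": 0, "wz": 0, "dx": -184.5, "dy": -210, "dz": 0, "gripper": 0.2}
  ]
}}

```text
time: 12.9
tool_pos: [455.8, -160.3, 178.3]
tool_rot: [0.707, 0.707, 0.0, -0.0]
wrist_force: [-0.2, 1.0, 0.6]
gripper_width: 0.797
finger_force: 0.0
```

Run:
```python
from meas import *
print(status.observe()['tool_pos'])
run(snap('side','side4')); print(); run(snap('top','top4'))
```

```text
[ 455.77345725 -160.29243189  178.31116173]
red px [357. 179.] 538 ztop 43.0 rect c(522.2,-287.3) 110.1x279.9 a11.4 circ (509.5,-292.0) r144.0 mean (537.1,-333.2)
red px [203. 205.] 547 ztop 39.9 rect c(844.4,-106.1) 28.7x60.0 a78.7 circ (844.3,-109.5) r31.4 mean (842.5,-102.8)
red px [165. 226.] 587 ztop 67.9 rect c(830.7,-3.5) 30.7x12.1 a74.0 circ (829.6,-3.0) r15.8 mean (831.8,-0.2)
red px [294. 290.] 710 ztop 87.0 rect c(444.7,182.7) 54.9x53.9 a89.3 circ (445.3,182.1) r28.5 mean (443.2,185.1)
red px [295. 318.] 230 ztop 45.2 rect c(436.9,197.8) 51.3x19.2 a28.1 circ (441.4,189.3) r25.6 mean (434.1,199.8)
red px [376. 327.] 190 ztop 18.4 rect c(317.1,138.1) 31.6x14.8 a50.6 circ (318.0,137.4) r16.2 mean (316.9,139.5)
red px [312. 368.] 1227 ztop 86.9 rect c(345.3,318.2) 54.4x54.1 a88.1 circ (345.4,317.4) r28.3 mean (344.3,320.5)
red px [313. 403.] 301 ztop 45.2 rect c(338.6,334.0) 51.5x19.9 a24.6 circ (342.5,325.5) r25.7 mean (335.7,336.8)
yellow px [364. 173.] 85 ztop 142.3 rect c(455.1,-158.9) 27.2x30.0 a20.1 circ (454.7,-159.0) r15.7 mean (454.8,-157.3)
yellow px [231. 190.] 88 z
[... 1329 characters left out ...]
n (445.4,181.3)
red px [169. 294.] 511 ztop 89.4 rect c(346.6,317.6) 51.5x53.2 a0.8 circ (346.7,317.6) r27.6 mean (346.6,317.5)
red px [257. 306.] 90 ztop 20.1 rect c(319.5,136.5) 30.6x15.1 a46.0 circ (318.2,137.8) r15.8 mean (319.2,136.7)
yellow px [331. 162.] 2404 ztop 143.1 rect c(665.0,25.0) 28.2x27.9 a63.6 circ (665.4,26.0) r15.2 mean (665.0,25.0)
green px [171. 217.] 1494 ztop 43.1 rect c(518.0,336.2) 97.5x88.7 a79.6 circ (518.3,336.4) r63.8 mean (515.2,335.6)
green px [325. 244.] 525 ztop 93.9 rect c(459.2,-13.8) 53.1x53.3 a45.8 circ (459.3,-13.9) r27.8 mean (459.1,-13.7)
blue px [245. 170.] 409 ztop 18.4 rect c(628.3,172.7) 22.6x132.7 a79.0 circ (628.1,171.5) r66.4 mean (631.1,171.8)
```

Bottle 1 stands at (665,25) in its bay (target (665.6,24.9)). Next: grasp bottle 2.

Request:
{"name": "servo_tool", "arguments": {
  "motion": [
    {"wx": 0, "wy": 0, "wz": 0, "dx": 0, "dy": 0, "dz": 10, "gripper": 0.2},
    {"wx": 0, "wy": 0, "wz": 0, "dx": 0, "dy": 0, "dz": 30, "gripper": 0.2},
    {"wx": 0, "wy": 0, "wz": 0, "dx": 0, "dy": 0, "dz": 52, "gripper": 0.2},
    {"wx": 0, "wy": 0, "wz": 0, "dx": 0, "dy": 0, "dz": 70, "gripper": 0.2},
    {"wx": 0, "wy": 0, "wz": 0, "dx": 0, "dy": 0, "dz": 78, "gripper": 0.2},
    {"wx": 0, "wy": 0, "wz": 0, "dx": 0, "dy": 0, "dz": 78, "gripper": 0.6},
    {"wx": 0, "wy": 0, "wz": 0, "dx": 0, "dy": 0, "dz": 78, "gripper": 1},
    {"wx": 0, "wy": 0, "wz": 0, "dx": 0, "dy": 0, "dz": 78, "gripper": 1},
    {"wx": 0, "wy": 0, "wz": 0, "dx": 0, "dy": 0, "dz": 78, "gripper": 1},
    {"wx": 0, "wy": 0, "wz": 0, "dx": 0, "dy": 0, "dz": 78, "gripper": 1},
    {"wx": 0, "wy": 0, "wz": 0, "dx": 0, "dy": 0, "dz": 78, "gripper": 1},
    {"wx": 0, "wy": 0, "wz": 0, "dx": 0, "dy": 0, "dz": 78, "gripper": 1}
  ],
  "force": 20
}}

```text
time: 14.2
tool_pos: [455.7, -161.0, 100.9]
tool_rot: [0.707, 0.707, 0.0, 0.0]
wrist_force: [0.1, -0.7, 4.0]
gripper_width: 0.33
finger_force: 20.0
```

Request:
{"name": "servo_tool", "arguments": {
  "motion": [
    {"wx": 0, "wy": 0, "wz": 0, "dx": 0, "dy": 0, "dz": -5, "gripper": 1},
    {"wx": 0, "wy": 0, "wz": 0, "dx": 0, "dy": 0, "dz": -18, "gripper": 1},
    {"wx": 0, "wy": 0, "wz": 0, "dx": 0, "dy": 0, "dz": -38, "gripper": 1},
    {"wx": 0, "wy": 0, "wz": 0, "dx": 5, "dy": 10, "dz": -58, "gripper": 1},
    {"wx": 0, "wy": 0, "wz": 0, "dx": 16, "dy": 30, "dz": -71, "gripper": 1},
    {"wx": 0, "wy": 0, "wz": 0, "dx": 32, "dy": 60, "dz": -75, "gripper": 1},
    {"wx": 0, "wy": 0, "wz": 0, "dx": 50, "dy": 93, "dz": -75, "gripper": 1},
    {"wx": 0, "wy": 0, "wz": 0, "dx": 68, "dy": 126, "dz": -75, "gripper": 1},
    {"wx": 0, "wy": 0, "wz": 0, "dx": 83, "dy": 155, "dz": -75, "gripper": 1},
    {"wx": 0, "wy": 0, "wz": 0, "dx": 94, "dy": 175, "dz": -75, "gripper": 1},
    {"wx": 0, "wy": 0, "wz": 0, "dx": 98, "dy": 183, "dz": -75, "gripper": 1},
    {"wx": 0, "wy": 0, "wz": 0, "dx": 98, "dy": 183, "dz": -75, "gripper": 1}
  ]
}}

```text
time: 15.4
tool_pos: [638.5, -61.9, 175.7]
tool_rot: [0.706, 0.708, 0.0, -0.0]
wrist_force: [0.3, 0.8, -2.3]
gripper_width: 0.332
finger_force: 20.0
```

Request:
{"name": "servo_tool", "arguments": {
  "motion": [
    {"wx": 0, "wy": 0, "wz": 0, "dx": 0, "dy": 0, "dz": 0, "gripper": 1},
    {"wx": 0, "wy": 0, "wz": 0, "dx": 0, "dy": 0, "dz": 10, "gripper": 1},
    {"wx": 0, "wy": 0, "wz": 0, "dx": 0, "dy": 0, "dz": 26, "gripper": 1},
    {"wx": 0, "wy": 0, "wz": 0, "dx": 0, "dy": 0, "dz": 44, "gripper": 1},
    {"wx": 0, "wy": 0, "wz": 0, "dx": 0, "dy": 0, "dz": 56, "gripper": 1},
    {"wx": 0, "wy": 0, "wz": 0, "dx": 0, "dy": 0, "dz": 63, "gripper": 1},
    {"wx": 0, "wy": 0, "wz": 0, "dx": 0, "dy": 0, "dz": 66, "gripper": 1},
    {"wx": 0, "wy": 0, "wz": 0, "dx": 0, "dy": 0, "dz": 68, "gripper": 1},
    {"wx": 0, "wy": 0, "wz": 0, "dx": 0, "dy": 0, "dz": 69, "gripper": 1},
    {"wx": 0, "wy": 0, "wz": 0, "dx": 0, "dy": 0, "dz": 70, "gripper": 1},
    {"wx": 0, "wy": 0, "wz": 0, "dx": 0, "dy": 0, "dz": 70.5, "gripper": 1},
    {"wx": 0, "wy": 0, "wz": 0, "dx": 0, "dy": 0, "dz": 70.5, "gripper": 1}
  ]
}}

```text
time: 16.6
tool_pos: [638.5, -62.6, 105.2]
tool_rot: [0.707, 0.707, 0.0, 0.0]
wrist_force: [-0.1, -0.1, -1.3]
gripper_width: 0.331
finger_force: 20.0
```

Request:
{"name": "servo_tool", "arguments": {
  "motion": [
    {"wx": 0, "wy": 0, "wz": 0, "dx": 0, "dy": 0, "dz": 0.5, "gripper": 1},
    {"wx": 0, "wy": 0, "wz": 0, "dx": 0, "dy": 0, "dz": 1, "gripper": 1},
    {"wx": 0, "wy": 0, "wz": 0, "dx": 0, "dy": 0, "dz": 1, "gripper": 1}
  ]
}}

```text
time: 16.9
tool_pos: [638.9, -62.6, 105.0]
tool_rot: [0.707, 0.707, 0.0, 0.0]
wrist_force: [-2.2, -1.2, 5.3]
gripper_width: 0.332
finger_force: 20.0
```

Request:
{"name": "servo_tool", "arguments": {
  "motion": [
    {"wx": 0, "wy": 0, "wz": 0, "dx": 0, "dy": 0, "dz": 0, "gripper": 0.5},
    {"wx": 0, "wy": 0, "wz": 0, "dx": 0, "dy": 0, "dz": 0, "gripper": 0.3},
    {"wx": 0, "wy": 0, "wz": 0, "dx": 0, "dy": 0, "dz": 0, "gripper": 0.3},
    {"wx": 0, "wy": 0, "wz": 0, "dx": 0, "dy": 0, "dz": 0, "gripper": 0.3},
    {"wx": 0, "wy": 0, "wz": 0, "dx": 0, "dy": 0, "dz": -5, "gripper": 0.3},
    {"wx": 0, "wy": 0, "wz": 0, "dx": 0, "dy": 0, "dz": -20, "gripper": 0.3},
    {"wx": 0, "wy": 0, "wz": 0, "dx": 0, "dy": 0, "dz": -45, "gripper": 0.3},
    {"wx": 0, "wy": 0, "wz": 0, "dx": 0, "dy": 0, "dz": -60, "gripper": 0.1},
    {"wx": 0, "wy": 0, "wz": 0, "dx": 0, "dy": 0, "dz": -65, "gripper": 0},
    {"wx": 0, "wy": 0, "wz": 0, "dx": 0, "dy": 0, "dz": -65, "gripper": 0}
  ]
}}

```text
time: 17.9
tool_pos: [638.8, -62.7, 170.0]
tool_rot: [0.707, 0.707, 0.0, 0.001]
wrist_force: [-0.4, -0.3, 0.3]
gripper_width: 0.948
finger_force: 0.0
```

Request:
{"name": "servo_tool", "arguments": {
  "motion": [
    {"wx": 0, "wy": 0, "wz": 0, "dx": 3, "dy": -10, "dz": 0, "gripper": 0},
    {"wx": 0, "wy": 0, "wz": 0, "dx": 10, "dy": -36, "dz": 0, "gripper": 0},
    {"wx": 0, "wy": 0, "wz": 0, "dx": 20, "dy": -74, "dz": 0, "gripper": 0},
    {"wx": 0, "wy": 0, "wz": 0, "dx": 30, "dy": -112, "dz": 0, "gripper": 0},
    {"wx": 0, "wy": 0, "wz": 0, "dx": 40, "dy": -148, "dz": 0, "gripper": 0},
    {"wx": 0, "wy": 0, "wz": 0, "dx": 46, "dy": -172, "dz": 15, "gripper": 0},
    {"wx": 0, "wy": 0, "wz": 0, "dx": 48, "dy": -180, "dz": 40, "gripper": 0},
    {"wx": 0, "wy": 0, "wz": 0, "dx": 48, "dy": -180, "dz": 55, "gripper": 0},
    {"wx": 0, "wy": 0, "wz": 0, "dx": 48, "dy": -180, "dz": 60, "gripper": 0},
    {"wx": 0, "wy": 0, "wz": 0, "dx": 48, "dy": -180, "dz": 60, "gripper": 0},
    {"wx": 0, "wy": 0, "wz": 0, "dx": 48, "dy": -180, "dz": 60, "gripper": 0}
  ]
}}

```text
time: 19.0
tool_pos: [458.5, -14.7, 109.3]
tool_rot: [0.707, 0.707, 0.0, 0.0]
wrist_force: [-0.3, 0.3, -0.1]
gripper_width: 1.002
finger_force: 0.0
```

Request:
{"name": "servo_tool", "arguments": {
  "motion": [
    {"wx": 0, "wy": 0, "wz": 0, "dx": 0, "dy": 0, "dz": 12, "gripper": 0},
    {"wx": 0, "wy": 0, "wz": 0, "dx": 0, "dy": 0, "dz": 32, "gripper": 0},
    {"wx": 0, "wy": 0, "wz": 0, "dx": 0, "dy": 0, "dz": 50, "gripper": 0},
    {"wx": 0, "wy": 0, "wz": 0, "dx": 0, "dy": 0, "dz": 58, "gripper": 0},
    {"wx": 0, "wy": 0, "wz": 0, "dx": 0, "dy": 0, "dz": 59, "gripper": 0.3},
    {"wx": 0, "wy": 0, "wz": 0, "dx": 0, "dy": 0, "dz": 59, "gripper": 1},
    {"wx": 0, "wy": 0, "wz": 0, "dx": 0, "dy": 0, "dz": 59, "gripper": 1},
    {"wx": 0, "wy": 0, "wz": 0, "dx": 0, "dy": 0, "dz": 59, "gripper": 1},
    {"wx": 0, "wy": 0, "wz": 0, "dx": 0, "dy": 0, "dz": 59, "gripper": 1},
    {"wx": 0, "wy": 0, "wz": 0, "dx": 0, "dy": 0, "dz": 59, "gripper": 1},
    {"wx": 0, "wy": 0, "wz": 0, "dx": 0, "dy": 0, "dz": 59, "gripper": 1}
  ],
  "force": 20
}}

```text
time: 20.1
tool_pos: [459.1, -14.8, 50.5]
tool_rot: [0.707, 0.707, 0.0, 0.001]
wrist_force: [1.1, -0.5, 6.0]
gripper_width: 0.647
finger_force: 20.0
```

Request:
{"name": "servo_tool", "arguments": {
  "motion": [
    {"wx": 0, "wy": 0, "wz": 0, "dx": 0, "dy": 0, "dz": -5, "gripper": 1},
    {"wx": 0, "wy": 0, "wz": 0, "dx": 0, "dy": 0, "dz": -18, "gripper": 1},
    {"wx": 0, "wy": 0, "wz": 0, "dx": 0, "dy": 0, "dz": -40, "gripper": 1},
    {"wx": 0, "wy": 0, "wz": 0, "dx": 5, "dy": 1, "dz": -66, "gripper": 1},
    {"wx": 0, "wy": 0, "wz": 0, "dx": 20, "dy": 4, "dz": -90, "gripper": 1},
    {"wx": 0, "wy": 0, "wz": 0, "dx": 45, "dy": 8, "dz": -107, "gripper": 1},
    {"wx": 0, "wy": 0, "wz": 0, "dx": 75, "dy": 13, "dz": -118, "gripper": 1},
    {"wx": 0, "wy": 0, "wz": 0, "dx": 110, "dy": 19, "dz": -120, "gripper": 1},
    {"wx": 0, "wy": 0, "wz": 0, "dx": 147, "dy": 25, "dz": -120, "gripper": 1},
    {"wx": 0, "wy": 0, "wz": 0, "dx": 184, "dy": 31, "dz": -120, "gripper": 1},
    {"wx": 0, "wy": 0, "wz": 0, "dx": 221, "dy": 37, "dz": -120, "gripper": 1},
    {"wx": 0, "wy": 0, "wz": 0, "dx": 258, "dy": 43, "dz": -120, "gripper": 1}
  ]
}}

```text
time: 21.3
tool_pos: [500.5, 244.3, 170.5]
tool_rot: [0.707, 0.707, -0.001, -0.0]
wrist_force: [0.5, -0.8, -1.7]
gripper_width: 0.651
finger_force: 20.0
```

Request:
{"name": "servo_tool", "arguments": {
  "motion": [
    {"wx": 0, "wy": 0, "wz": 0, "dx": 35, "dy": 6, "dz": 0, "gripper": 1},
    {"wx": 0, "wy": 0, "wz": 0, "dx": 63, "dy": 11, "dz": 0, "gripper": 1},
    {"wx": 0, "wy": 0, "wz": 0, "dx": 82, "dy": 14, "dz": 0, "gripper": 1},
    {"wx": 0, "wy": 0, "wz": 0, "dx": 92, "dy": 16, "dz": 5, "gripper": 1},
    {"wx": 0, "wy": 0, "wz": 0, "dx": 92, "dy": 16, "dz": 20, "gripper": 1},
    {"wx": 0, "wy": 0, "wz": 0, "dx": 92, "dy": 16, "dz": 40, "gripper": 1},
    {"wx": 0, "wy": 0, "wz": 0, "dx": 92, "dy": 16, "dz": 60, "gripper": 1},
    {"wx": 0, "wy": 0, "wz": 0, "dx": 92, "dy": 16, "dz": 70, "gripper": 1},
    {"wx": 0, "wy": 0, "wz": 0, "dx": 92, "dy": 16, "dz": 70, "gripper": 1},
    {"wx": 0, "wy": 0, "wz": 0, "dx": 92, "dy": 16, "dz": 70, "gripper": 1}
  ]
}}

```text
time: 22.3
tool_pos: [517.2, 334.7, 100.2]
tool_rot: [0.707, 0.707, -0.0, 0.0]
wrist_force: [0.3, 0.6, -2.2]
gripper_width: 0.646
finger_force: 20.0
```

Request:
{"name": "servo_tool", "arguments": {
  "motion": [
    {"wx": 0, "wy": 0, "wz": 0, "dx": 0, "dy": 0, "dz": 8, "gripper": 1},
    {"wx": 0, "wy": 0, "wz": 0, "dx": 0, "dy": 0, "dz": 22, "gripper": 1},
    {"wx": 0, "wy": 0, "wz": 0, "dx": 0, "dy": 0, "dz": 32, "gripper": 1},
    {"wx": 0, "wy": 0, "wz": 0, "dx": 0, "dy": 0, "dz": 38, "gripper": 1},
    {"wx": 0, "wy": 0, "wz": 0, "dx": 0, "dy": 0, "dz": 41, "gripper": 1},
    {"wx": 0, "wy": 0, "wz": 0, "dx": 0, "dy": 0, "dz": 43, "gripper": 1},
    {"wx": 0, "wy": 0, "wz": 0, "dx": 0, "dy": 0, "dz": 44, "gripper": 1},
    {"wx": 0, "wy": 0, "wz": 0, "dx": 0, "dy": 0, "dz": 45, "gripper": 1},
    {"wx": 0, "wy": 0, "wz": 0, "dx": 0, "dy": 0, "dz": 45.5, "gripper": 1},
    {"wx": 0, "wy": 0, "wz": 0, "dx": 0, "dy": 0, "dz": 46, "gripper": 1},
    {"wx": 0, "wy": 0, "wz": 0, "dx": 0, "dy": 0, "dz": 46, "gripper": 1}
  ]
}}

```text
time: 23.4
tool_pos: [517.3, 335.5, 54.6]
tool_rot: [0.707, 0.707, 0.0, 0.0]
wrist_force: [-1.2, -0.6, 2.8]
gripper_width: 0.648
finger_force: 20.0
```

Request:
{"name": "servo_tool", "arguments": {
  "motion": [
    {"wx": 0, "wy": 0, "wz": 0, "dx": 0, "dy": 0, "dz": 0, "gripper": 0.2},
    {"wx": 0, "wy": 0, "wz": 0, "dx": 0, "dy": 0, "dz": 0, "gripper": 0.1},
    {"wx": 0, "wy": 0, "wz": 0, "dx": 0, "dy": 0, "dz": 0, "gripper": 0},
    {"wx": 0, "wy": 0, "wz": 0, "dx": 0, "dy": 0, "dz": 0, "gripper": 0},
    {"wx": 0, "wy": 0, "wz": 0, "dx": 0, "dy": 0, "dz": -5, "gripper": 0},
    {"wx": 0, "wy": 0, "wz": 0, "dx": 0, "dy": 0, "dz": -20, "gripper": 0},
    {"wx": 0, "wy": 0, "wz": 0, "dx": 0, "dy": 0, "dz": -45, "gripper": 0},
    {"wx": 0, "wy": 0, "wz": 0, "dx": 0, "dy": 0, "dz": -57, "gripper": 0},
    {"wx": 0, "wy": 0, "wz": 0, "dx": 0, "dy": 0, "dz": -60, "gripper": 0},
    {"wx": 0, "wy": 0, "wz": 0, "dx": 0, "dy": 0, "dz": -60, "gripper": 0}
  ]
}}

```text
time: 24.4
tool_pos: [517.3, 335.3, 114.5]
tool_rot: [0.707, 0.707, 0.0, 0.0]
wrist_force: [0.2, 0.5, -0.4]
gripper_width: 1.001
finger_force: 0.0
```

Request:
{"name": "servo_tool", "arguments": {
  "motion": [
    {"wx": 0, "wy": 0, "wz": 0, "dx": -2, "dy": -12, "dz": 0, "gripper": 0},
    {"wx": 0, "wy": 0, "wz": 0, "dx": -5, "dy": -40, "dz": 0, "gripper": 0},
    {"wx": 0, "wy": 0, "wz": 0, "dx": -9, "dy": -78, "dz": 0, "gripper": 0},
    {"wx": 0, "wy": 0, "wz": 0, "dx": -13, "dy": -116, "dz": 0, "gripper": 0},
    {"wx": 0, "wy": 0, "wz": 0, "dx": -16, "dy": -150, "dz": 0, "gripper": 0},
    {"wx": 0, "wy": 0, "wz": 0, "dx": -18, "dy": -168, "dz": 0, "gripper": 0},
    {"wx": 0, "wy": 0, "wz": 0, "dx": -18, "dy": -171, "dz": 5, "gripper": 0},
    {"wx": 0, "wy": 0, "wz": 0, "dx": -18, "dy": -171, "dz": 10, "gripper": 0},
    {"wx": 0, "wy": 0, "wz": 0, "dx": -18, "dy": -171, "dz": 10, "gripper": 0}
  ]
}}

```text
time: 25.3
tool_pos: [346.9, 316.8, 103.0]
tool_rot: [0.707, 0.707, -0.001, -0.0]
wrist_force: [-0.1, 0.0, -1.0]
gripper_width: 0.997
finger_force: 0.0
```

Request:
{"name": "servo_tool", "arguments": {
  "motion": [
    {"wx": 0, "wy": 0, "wz": 0, "dx": 0, "dy": 0, "dz": 12, "gripper": 0},
    {"wx": 0, "wy": 0, "wz": 0, "dx": 0, "dy": 0, "dz": 32, "gripper": 0},
    {"wx": 0, "wy": 0, "wz": 0, "dx": 0, "dy": 0, "dz": 50, "gripper": 0},
    {"wx": 0, "wy": 0, "wz": 0, "dx": 0, "dy": 0, "dz": 58, "gripper": 0},
    {"wx": 0, "wy": 0, "wz": 0, "dx": 0, "dy": 0, "dz": 59, "gripper": 0.3},
    {"wx": 0, "wy": 0, "wz": 0, "dx": 0, "dy": 0, "dz": 59, "gripper": 1},
    {"wx": 0, "wy": 0, "wz": 0, "dx": 0, "dy": 0, "dz": 59, "gripper": 1},
    {"wx": 0, "wy": 0, "wz": 0, "dx": 0, "dy": 0, "dz": 59, "gripper": 1},
    {"wx": 0, "wy": 0, "wz": 0, "dx": 0, "dy": 0, "dz": 59, "gripper": 1},
    {"wx": 0, "wy": 0, "wz": 0, "dx": 0, "dy": 0, "dz": 59, "gripper": 1},
    {"wx": 0, "wy": 0, "wz": 0, "dx": 0, "dy": 0, "dz": 59, "gripper": 1}
  ],
  "force": 20
}}

```text
time: 26.4
tool_pos: [346.3, 317.5, 45.5]
tool_rot: [0.707, 0.707, 0.0, 0.0]
wrist_force: [-0.7, -1.1, 7.1]
gripper_width: 0.613
finger_force: 19.2
```

Request:
{"name": "servo_tool", "arguments": {
  "motion": [
    {"wx": 0, "wy": 0, "wz": 0, "dx": 0, "dy": 0, "dz": -5, "gripper": 1},
    {"wx": 0, "wy": 0, "wz": 0, "dx": 0, "dy": 0, "dz": -20, "gripper": 1},
    {"wx": 0, "wy": 0, "wz": 0, "dx": 0, "dy": 0, "dz": -45, "gripper": 1},
    {"wx": 0, "wy": 0, "wz": 0, "dx": -5, "dy": 1, "dz": -75, "gripper": 1},
    {"wx": 0, "wy": 0, "wz": 0, "dx": -20, "dy": 5, "dz": -98, "gripper": 1},
    {"wx": 0, "wy": 0, "wz": 0, "dx": -45, "dy": 12, "dz": -110, "gripper": 1},
    {"wx": 0, "wy": 0, "wz": 0, "dx": -78, "dy": 21, "dz": -115, "gripper": 1},
    {"wx": 0, "wy": 0, "wz": 0, "dx": -115, "dy": 31, "dz": -115, "gripper": 1},
    {"wx": 0, "wy": 0, "wz": 0, "dx": -155, "dy": 42, "dz": -115, "gripper": 1},
    {"wx": 0, "wy": 0, "wz": 0, "dx": -195, "dy": 53, "dz": -115, "gripper": 1},
    {"wx": 0, "wy": 0, "wz": 0, "dx": -235, "dy": 64, "dz": -115, "gripper": 1},
    {"wx": 0, "wy": 0, "wz": 0, "dx": -275, "dy": 75, "dz": -115, "gripper": 1}
  ]
}}

```text
time: 27.6
tool_pos: [421.1, 40.4, 160.1]
tool_rot: [0.707, 0.707, -0.0, 0.0]
wrist_force: [-0.1, 0.0, -2.5]
gripper_width: 0.612
finger_force: 19.9
```

Request:
{"name": "servo_tool", "arguments": {
  "motion": [
    {"wx": 0, "wy": 0, "wz": 0, "dx": -40, "dy": 11, "dz": 0, "gripper": 1},
    {"wx": 0, "wy": 0, "wz": 0, "dx": -80, "dy": 22, "dz": 0, "gripper": 1},
    {"wx": 0, "wy": 0, "wz": 0, "dx": -120, "dy": 33, "dz": 0, "gripper": 1},
    {"wx": 0, "wy": 0, "wz": 0, "dx": -160, "dy": 44, "dz": 0, "gripper": 1},
    {"wx": 0, "wy": 0, "wz": 0, "dx": -200, "dy": 55, "dz": 0, "gripper": 1},
    {"wx": 0, "wy": 0, "wz": 0, "dx": -240, "dy": 66, "dz": 0, "gripper": 1},
    {"wx": 0, "wy": 0, "wz": 0, "dx": -280, "dy": 77, "dz": 0, "gripper": 1},
    {"wx": 0, "wy": 0, "wz": 0, "dx": -320, "dy": 88, "dz": 0, "gripper": 1},
    {"wx": 0, "wy": 0, "wz": 0, "dx": -358, "dy": 98, "dz": 0, "gripper": 1},
    {"wx": 0, "wy": 0, "wz": 0, "dx": -390, "dy": 106, "dz": 0, "gripper": 1},
    {"wx": 0, "wy": 0, "wz": 0, "dx": -410, "dy": 111, "dz": 0, "gripper": 1},
    {"wx": 0, "wy": 0, "wz": 0, "dx": -418, "dy": 113, "dz": 0, "gripper": 1}
  ]
}}

```text
time: 28.8
tool_pos: [533.7, -378.2, 159.4]
tool_rot: [0.708, 0.706, -0.0, -0.0]
wrist_force: [-0.5, -0.0, -2.8]
gripper_width: 0.614
finger_force: 19.9
```

Request:
{"name": "servo_tool", "arguments": {
  "motion": [
    {"wx": 0, "wy": 0, "wz": 0, "dx": 0, "dy": 0, "dz": 0, "gripper": 1},
    {"wx": 0, "wy": 0, "wz": 0, "dx": 0, "dy": 0, "dz": 5, "gripper": 1},
    {"wx": 0, "wy": 0, "wz": 0, "dx": 0, "dy": 0, "dz": 20, "gripper": 1},
    {"wx": 0, "wy": 0, "wz": 0, "dx": 0, "dy": 0, "dz": 40, "gripper": 1},
    {"wx": 0, "wy": 0, "wz": 0, "dx": 0, "dy": 0, "dz": 55, "gripper": 1},
    {"wx": 0, "wy": 0, "wz": 0, "dx": 0, "dy": 0, "dz": 60, "gripper": 1},
    {"wx": 0, "wy": 0, "wz": 0, "dx": 0, "dy": 0, "dz": 60, "gripper": 1},
    {"wx": 0, "wy": 0, "wz": 0, "dx": 0, "dy": 0, "dz": 60, "gripper": 1}
  ]
}}

```text
time: 29.6
tool_pos: [535.1, -375.7, 100.5]
tool_rot: [0.707, 0.707, 0.0, 0.0]
wrist_force: [0.2, 0.6, -2.1]
gripper_width: 0.614
finger_force: 19.9
```

Run:
```python
from h import *
print(status.observe()['tool_pos'],status.observe()['wrist_force'])
c=snap('side','side5'); cv2.imwrite('pics/s5c.png',cv2.resize(c['img'][60:260,240:500,::-1],(780,600)))
```

```text
[ 535.05189889 -375.68927634  100.46421135] [ 0.23872256  0.63221847 -2.10309441]
```

View pics/s5c.png

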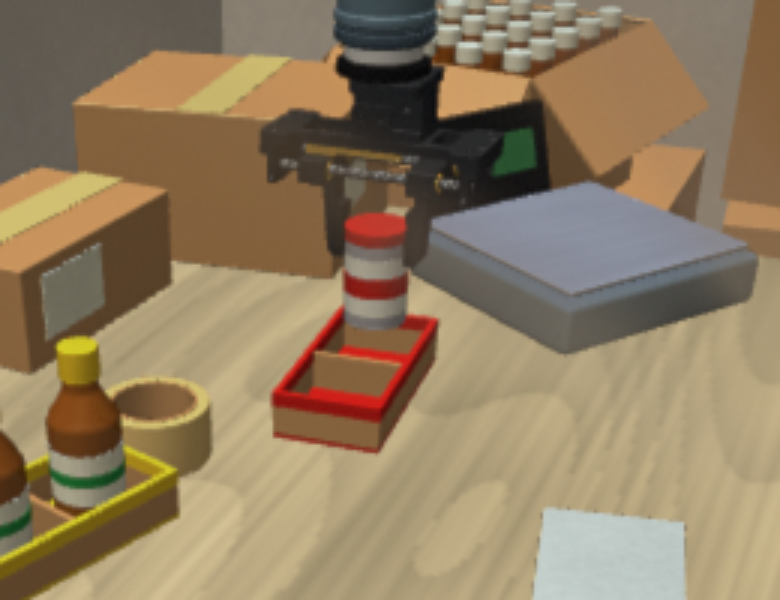

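The crop shows the tin upright above the far red bay. Both bottles stand in the yellow tray and the tape is undisturbed. Lowering now.

Request:
{"name": "servo_tool", "arguments": {
  "motion": [
    {"wx": 0, "wy": 0, "wz": 0, "dx": 0, "dy": 0, "dz": 8, "gripper": 1},
    {"wx": 0, "wy": 0, "wz": 0, "dx": 0, "dy": 0, "dz": 24, "gripper": 1},
    {"wx": 0, "wy": 0, "wz": 0, "dx": 0, "dy": 0, "dz": 36, "gripper": 1},
    {"wx": 0, "wy": 0, "wz": 0, "dx": 0, "dy": 0, "dz": 43, "gripper": 1},
    {"wx": 0, "wy": 0, "wz": 0, "dx": 0, "dy": 0, "dz": 47, "gripper": 1},
    {"wx": 0, "wy": 0, "wz": 0, "dx": 0, "dy": 0, "dz": 49, "gripper": 1},
    {"wx": 0, "wy": 0, "wz": 0, "dx": 0, "dy": 0, "dz": 50, "gripper": 1},
    {"wx": 0, "wy": 0, "wz": 0, "dx": 0, "dy": 0, "dz": 50.5, "gripper": 1},
    {"wx": 0, "wy": 0, "wz": 0, "dx": 0, "dy": 0, "dz": 51, "gripper": 1},
    {"wx": 0, "wy": 0, "wz": 0, "dx": 0, "dy": 0, "dz": 51.5, "gripper": 1},
    {"wx": 0, "wy": 0, "wz": 0, "dx": 0, "dy": 0, "dz": 51.5, "gripper": 1}
  ]
}}

```text
time: 30.75
tool_pos: [534.9, -376.1, 49.7]
tool_rot: [0.707, 0.707, -0.0, 0.0]
wrist_force: [-2.4, 0.8, 5.6]
gripper_width: 0.616
finger_force: 19.3
```

Request:
{"name": "servo_tool", "arguments": {
  "motion": [
    {"wx": 0, "wy": 0, "wz": 0, "dx": 0, "dy": 0, "dz": 0, "gripper": 0.2},
    {"wx": 0, "wy": 0, "wz": 0, "dx": 0, "dy": 0, "dz": 0, "gripper": 0.1},
    {"wx": 0, "wy": 0, "wz": 0, "dx": 0, "dy": 0, "dz": 0, "gripper": 0},
    {"wx": 0, "wy": 0, "wz": 0, "dx": 0, "dy": 0, "dz": 0, "gripper": 0},
    {"wx": 0, "wy": 0, "wz": 0, "dx": 0, "dy": 0, "dz": -5, "gripper": 0},
    {"wx": 0, "wy": 0, "wz": 0, "dx": 0, "dy": 0, "dz": -25, "gripper": 0},
    {"wx": 0, "wy": 0, "wz": 0, "dx": 0, "dy": 0, "dz": -50, "gripper": 0},
    {"wx": 0, "wy": 0, "wz": 0, "dx": 20, "dy": -3, "dz": -70, "gripper": 0},
    {"wx": 0, "wy": 0, "wz": 0, "dx": 55, "dy": -9, "dz": -80, "gripper": 0},
    {"wx": 0, "wy": 0, "wz": 0, "dx": 98, "dy": -16, "dz": -80, "gripper": 0},
    {"wx": 0, "wy": 0, "wz": 0, "dx": 143, "dy": -23, "dz": -80, "gripper": 0},
    {"wx": 0, "wy": 0, "wz": 0, "dx": 188, "dy": -30, "dz": -80, "gripper": 0}
  ]
}}

```text
time: 31.95
tool_pos: [504.2, -186.3, 129.1]
tool_rot: [0.707, 0.707, 0.0, 0.0]
wrist_force: [0.5, 0.8, 0.2]
gripper_width: 0.999
finger_force: 0.0
```

Request:
{"name": "servo_tool", "arguments": {
  "motion": [
    {"wx": 0, "wy": 0, "wz": 0, "dx": 45, "dy": -7, "dz": 0, "gripper": 0},
    {"wx": 0, "wy": 0, "wz": 0, "dx": 90, "dy": -15, "dz": 0, "gripper": 0},
    {"wx": 0, "wy": 0, "wz": 0, "dx": 135, "dy": -22, "dz": 0, "gripper": 0},
    {"wx": 0, "wy": 0, "wz": 0, "dx": 180, "dy": -29, "dz": 0, "gripper": 0},
    {"wx": 0, "wy": 0, "wz": 0, "dx": 225, "dy": -37, "dz": 0, "gripper": 0},
    {"wx": 0, "wy": 0, "wz": 0, "dx": 270, "dy": -44, "dz": 0, "gripper": 0},
    {"wx": 0, "wy": 0, "wz": 0, "dx": 310, "dy": -51, "dz": 0, "gripper": 0},
    {"wx": 0, "wy": 0, "wz": 0, "dx": 342, "dy": -56, "dz": 0, "gripper": 0},
    {"wx": 0, "wy": 0, "wz": 0, "dx": 362, "dy": -59, "dz": 10, "gripper": 0},
    {"wx": 0, "wy": 0, "wz": 0, "dx": 369, "dy": -60, "dz": 20, "gripper": 0},
    {"wx": 0, "wy": 0, "wz": 0, "dx": 369, "dy": -60, "dz": 26, "gripper": 0},
    {"wx": 0, "wy": 0, "wz": 0, "dx": 369, "dy": -60, "dz": 26, "gripper": 0}
  ]
}}

```text
time: 33.15
tool_pos: [443.7, 179.5, 101.5]
tool_rot: [0.707, 0.707, -0.001, -0.0]
wrist_force: [0.3, -0.5, -0.4]
gripper_width: 0.998
finger_force: 0.0
```

Request:
{"name": "servo_tool", "arguments": {
  "motion": [
    {"wx": 0, "wy": 0, "wz": 0, "dx": 0, "dy": 0, "dz": 10, "gripper": 0},
    {"wx": 0, "wy": 0, "wz": 0, "dx": 0, "dy": 0, "dz": 30, "gripper": 0},
    {"wx": 0, "wy": 0, "wz": 0, "dx": 0, "dy": 0, "dz": 48, "gripper": 0},
    {"wx": 0, "wy": 0, "wz": 0, "dx": 0, "dy": 0, "dz": 56, "gripper": 0},
    {"wx": 0, "wy": 0, "wz": 0, "dx": 0, "dy": 0, "dz": 56, "gripper": 0.3},
    {"wx": 0, "wy": 0, "wz": 0, "dx": 0, "dy": 0, "dz": 56, "gripper": 1},
    {"wx": 0, "wy": 0, "wz": 0, "dx": 0, "dy": 0, "dz": 56, "gripper": 1},
    {"wx": 0, "wy": 0, "wz": 0, "dx": 0, "dy": 0, "dz": 56, "gripper": 1},
    {"wx": 0, "wy": 0, "wz": 0, "dx": 0, "dy": 0, "dz": 56, "gripper": 1},
    {"wx": 0, "wy": 0, "wz": 0, "dx": 0, "dy": 0, "dz": 56, "gripper": 1},
    {"wx": 0, "wy": 0, "wz": 0, "dx": 0, "dy": 0, "dz": 56, "gripper": 1}
  ],
  "force": 20
}}

```text
time: 34.25
tool_pos: [444.7, 181.4, 46.9]
tool_rot: [0.707, 0.707, 0.001, 0.0]
wrist_force: [0.7, 0.1, 4.2]
gripper_width: 0.606
finger_force: 29.9
```

Request:
{"name": "servo_tool", "arguments": {
  "motion": [
    {"wx": 0, "wy": 0, "wz": 0, "dx": 0, "dy": 0, "dz": -5, "gripper": 1},
    {"wx": 0, "wy": 0, "wz": 0, "dx": 0, "dy": 0, "dz": -20, "gripper": 1},
    {"wx": 0, "wy": 0, "wz": 0, "dx": 0, "dy": 0, "dz": -45, "gripper": 1},
    {"wx": 0, "wy": 0, "wz": 0, "dx": -5, "dy": 1, "dz": -68, "gripper": 1},
    {"wx": 0, "wy": 0, "wz": 0, "dx": -20, "dy": 4, "dz": -80, "gripper": 1},
    {"wx": 0, "wy": 0, "wz": 0, "dx": -45, "dy": 8, "dz": -82, "gripper": 1},
    {"wx": 0, "wy": 0, "wz": 0, "dx": -80, "dy": 14, "dz": -82, "gripper": 1},
    {"wx": 0, "wy": 0, "wz": 0, "dx": -118, "dy": 21, "dz": -82, "gripper": 1},
    {"wx": 0, "wy": 0, "wz": 0, "dx": -158, "dy": 28, "dz": -82, "gripper": 1},
    {"wx": 0, "wy": 0, "wz": 0, "dx": -198, "dy": 35, "dz": -82, "gripper": 1},
    {"wx": 0, "wy": 0, "wz": 0, "dx": -238, "dy": 42, "dz": -82, "gripper": 1},
    {"wx": 0, "wy": 0, "wz": 0, "dx": -278, "dy": 49, "dz": -82, "gripper": 1}
  ]
}}

```text
time: 35.45
tool_pos: [492.6, -98.3, 128.4]
tool_rot: [0.707, 0.707, -0.0, -0.001]
wrist_force: [1.3, 0.6, -1.7]
gripper_width: 0.608
finger_force: 30.4
```

Request:
{"name": "servo_tool", "arguments": {
  "motion": [
    {"wx": 0, "wy": 0, "wz": 0, "dx": -40, "dy": 7, "dz": 0, "gripper": 1},
    {"wx": 0, "wy": 0, "wz": 0, "dx": -80, "dy": 14, "dz": 0, "gripper": 1},
    {"wx": 0, "wy": 0, "wz": 0, "dx": -120, "dy": 21, "dz": 0, "gripper": 1},
    {"wx": 0, "wy": 0, "wz": 0, "dx": -153, "dy": 27, "dz": 0, "gripper": 1},
    {"wx": 0, "wy": 0, "wz": 0, "dx": -177, "dy": 31, "dz": 0, "gripper": 1},
    {"wx": 0, "wy": 0, "wz": 0, "dx": -189, "dy": 33, "dz": 0, "gripper": 1},
    {"wx": 0, "wy": 0, "wz": 0, "dx": -189.5, "dy": 33, "dz": 5, "gripper": 1},
    {"wx": 0, "wy": 0, "wz": 0, "dx": -189.5, "dy": 33, "dz": 20, "gripper": 1},
    {"wx": 0, "wy": 0, "wz": 0, "dx": -189.5, "dy": 33, "dz": 27, "gripper": 1},
    {"wx": 0, "wy": 0, "wz": 0, "dx": -189.5, "dy": 33, "dz": 27, "gripper": 1},
    {"wx": 0, "wy": 0, "wz": 0, "dx": -189.5, "dy": 33, "dz": 27, "gripper": 1}
  ]
}}

```text
time: 36.55
tool_pos: [526.5, -285.0, 101.2]
tool_rot: [0.706, 0.708, -0.0, -0.001]
wrist_force: [0.7, 1.0, -3.1]
gripper_width: 0.606
finger_force: 30.4
```

Request:
{"name": "servo_tool", "arguments": {
  "motion": [
    {"wx": 0, "wy": 0, "wz": 0, "dx": 0, "dy": 0, "dz": 8, "gripper": 1},
    {"wx": 0, "wy": 0, "wz": 0, "dx": 0, "dy": 0, "dz": 24, "gripper": 1},
    {"wx": 0, "wy": 0, "wz": 0, "dx": 0, "dy": 0, "dz": 36, "gripper": 1},
    {"wx": 0, "wy": 0, "wz": 0, "dx": 0, "dy": 0, "dz": 43, "gripper": 1},
    {"wx": 0, "wy": 0, "wz": 0, "dx": 0, "dy": 0, "dz": 46, "gripper": 1},
    {"wx": 0, "wy": 0, "wz": 0, "dx": 0, "dy": 0, "dz": 48, "gripper": 1},
    {"wx": 0, "wy": 0, "wz": 0, "dx": 0, "dy": 0, "dz": 49, "gripper": 1},
    {"wx": 0, "wy": 0, "wz": 0, "dx": 0, "dy": 0, "dz": 50, "gripper": 1},
    {"wx": 0, "wy": 0, "wz": 0, "dx": 0, "dy": 0, "dz": 50.5, "gripper": 1},
    {"wx": 0, "wy": 0, "wz": 0, "dx": 0, "dy": 0, "dz": 50.5, "gripper": 1}
  ]
}}

```text
time: 37.55
tool_pos: [526.6, -286.3, 51.2]
tool_rot: [0.707, 0.707, 0.0, 0.0]
wrist_force: [0.6, -0.1, -2.6]
gripper_width: 0.605
finger_force: 30.4
```

Request:
{"name": "servo_tool", "arguments": {
  "motion": [
    {"wx": 0, "wy": 0, "wz": 0, "dx": 0, "dy": 0, "dz": 0.5, "gripper": 1},
    {"wx": 0, "wy": 0, "wz": 0, "dx": 0, "dy": 0, "dz": 1, "gripper": 1},
    {"wx": 0, "wy": 0, "wz": 0, "dx": 0, "dy": 0, "dz": 1, "gripper": 1}
  ]
}}

```text
time: 37.85
tool_pos: [526.9, -286.4, 50.8]
tool_rot: [0.707, 0.707, -0.0, 0.0]
wrist_force: [-2.1, -0.3, 4.9]
gripper_width: 0.608
finger_force: 27.0
```

Contact. I'll release, rise and back away.

Request:
{"name": "servo_tool", "arguments": {
  "motion": [
    {"wx": 0, "wy": 0, "wz": 0, "dx": 0, "dy": 0, "dz": 0, "gripper": 0.2},
    {"wx": 0, "wy": 0, "wz": 0, "dx": 0, "dy": 0, "dz": 0, "gripper": 0.1},
    {"wx": 0, "wy": 0, "wz": 0, "dx": 0, "dy": 0, "dz": 0, "gripper": 0},
    {"wx": 0, "wy": 0, "wz": 0, "dx": 0, "dy": 0, "dz": 0, "gripper": 0},
    {"wx": 0, "wy": 0, "wz": 0, "dx": 0, "dy": 0, "dz": -5, "gripper": 0},
    {"wx": 0, "wy": 0, "wz": 0, "dx": 0, "dy": 0, "dz": -25, "gripper": 0},
    {"wx": 0, "wy": 0, "wz": 0, "dx": 0, "dy": 0, "dz": -60, "gripper": 0},
    {"wx": 0, "wy": 0, "wz": 0, "dx": 0, "dy": -20, "dz": -90, "gripper": 0},
    {"wx": 0, "wy": 0, "wz": 0, "dx": 0, "dy": -60, "dz": -110, "gripper": 0},
    {"wx": 0, "wy": 0, "wz": 0, "dx": 0, "dy": -100, "dz": -120, "gripper": 0},
    {"wx": 0, "wy": 0, "wz": 0, "dx": 0, "dy": -130, "dz": -120, "gripper": 0},
    {"wx": 0, "wy": 0, "wz": 0, "dx": 0, "dy": -130, "dz": -120, "gripper": 0}
  ]
}}

```text
time: 39.05
tool_pos: [392.3, -287.1, 170.3]
tool_rot: [0.708, 0.706, -0.002, -0.001]
wrist_force: [0.6, -0.2, -0.3]
gripper_width: 1.002
finger_force: 0.0
```

Run:
```python
from meas import *
print(status.observe()['tool_pos'])
print('top'); run(snap('top','top6')); print('side'); run(snap('side','side6'))
```

```text
[ 392.26633492 -287.14590751  170.34925133]
top
red px [301.  72.] 340 ztop 12.9 rect c(870.3,36.2) 57.6x68.8 a80.1 circ (870.6,36.1) r43.0 mean (862.7,46.9)
red px [356.  79.] 849 ztop 41.0 rect c(846.0,-106.6) 27.5x57.6 a80.4 circ (844.8,-107.2) r30.3 mean (845.0,-106.7)
red px [322.  77.] 62 ztop 71.8 rect c(831.9,-3.8) 27.7x11.3 a77.2 circ (831.7,-3.9) r14.6 mean (831.9,-3.5)
red px [464. 213.] 2340 ztop 91.8 rect c(518.9,-330.9) 78.8x143.6 a4.8 circ (524.5,-330.4) r72.8 mean (530.3,-329.7)
red px [257. 306.] 89 ztop 19.9 rect c(319.1,137.3) 30.2x15.0 a51.1 circ (317.8,137.9) r15.5 mean (319.0,136.9)
yellow px [328. 161.] 1969 ztop 145.3 rect c(652.0,-17.8) 118.3x28.7 a72.3 circ (650.4,-17.3) r59.1 mean (651.5,-18.1)
green px [168. 216.] 1345 ztop 97.2 rect c(518.1,335.7) 56.6x55.1 a39.5 circ (517.8,335.7) r28.7 mean (517.8,335.3)
blue px [245. 170.] 411 ztop 18.3 rect c(628.5,172.9) 22.7x133.0 a78.9 circ (628.4,172.6) r66.6 mean (631.6,171.7)
side
red px [365. 155.] 207 ztop 91.3 rect c(533.1,-372.0) 51.8x55.4 a1.8 circ (533.3,-371.8) r28.5 mean (531.9,-368.9)
red px [357. 182.]
[... 656 characters left out ...]
3.4,26.7)
yellow px [251. 234.] 453 ztop 42.7 rect c(650.8,-19.0) 188.1x92.2 a71.7 circ (650.4,-17.4) r102.0 mean (638.2,7.7)
green px [405. 112.] 216 ztop 115.4 rect c(537.7,-704.5) 68.2x10.5 a58.2 circ (535.3,-703.0) r34.2 mean (543.0,-695.9)
green px [269. 219.] 61 ztop 53.0 rect c(628.6,-44.3) 50.3x19.6 a30.5 circ (632.9,-51.6) r25.2 mean (626.4,-43.2)
green px [238. 236.] 71 ztop 53.6 rect c(654.0,39.9) 51.5x19.3 a35.5 circ (659.6,32.0) r25.8 mean (651.0,41.2)
green px [200. 353.] 2550 ztop 95.5 rect c(516.4,336.2) 55.6x56.8 a49.4 circ (516.4,336.1) r29.2 mean (514.3,338.5)
blue px [211. 293.] 543 ztop 16.2 rect c(626.8,174.2) 23.0x133.2 a78.9 circ (626.9,174.5) r66.7 mean (624.2,177.5)
```

View pics/top6.png

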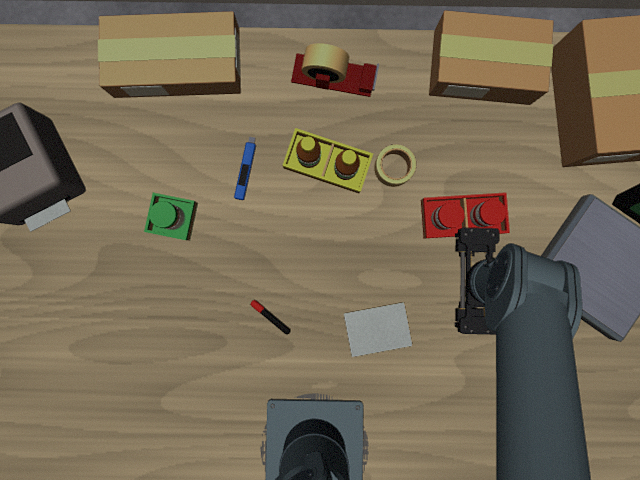

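View pics/side6.png

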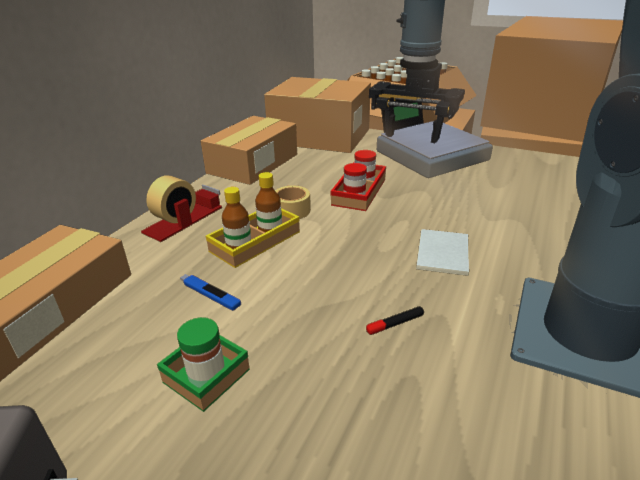

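Both views show all five items upright in their bays: bottles at (308,150) and (347,160), tins at (447,216) and (489,214), jar at (162,215). Each is within about 4 mm of its target. The tape and knife have not moved, and the arm is clear of everything.

```bash
python3 -c "
from plant import hand_in
print(hand_in())"
```

```text
the job is handed in; nothing more can be done
None
```

I handed the job in with all five items upright in their bays (bottles in yellow, tins in red, jar in green), each within about 4 mm of its bay's middle; the tape and knife were not moved, and no verdict came back.

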